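Make up the cleaning kit and the dialling-in kit in their foam trays

TASK

Make up the two barista kits for the morning: the group brush and the blind basket go into the cleaning tray (the one with the brush-shaped pocket), and the tamper, the dosing cup and the timer go into the dialling-in tray (square pocket between two round ones). Press each into the foam pocket cut for it until it sits level and fully home on the pocket floor, things standing the right way up, and leave the leveller and the bean scoop where they are.

Things in the scene. Friction and masses are not known exactly. Their poses are not given: they have to be found in the camera images.
- cleaning_tray: Black 260x152 mm tray, fixed, rim 27 high; dark foam with a T-shaped and a round pocket. Origin: centre of underside, x along, y across, z up. Foam top z 24, pocket floors z 8, edges bevelled 4. Brush pocket along x at y 33: x -112 to 114, 26 wide, head end (x 55 to 114) 36 wide; finger notch x +-17, y -5 to 71. Round pocket 66 across at (-64,-32), 32 wide notch along x, -122 to -6.
- dialling_tray: Black 260x152 mm tray, fixed, rim 27 high; dark foam with three pockets in a row. Origin: centre of underside, x along, y across, z up. Foam top z 24, pocket floors z 8, edges bevelled 4. Square pocket 68x68 at (0,0) for the timer, any way round; equal round ones 66 across at (-82,0) and (82,0): tamper in one, cup in the other. Each has a 32 wide finger notch along y, -62 to 62.
- group_brush: Black group-head brush lying flat, 217 mm long, 21 high, 60 g. Origin: mid length, on the underside; x towards the bristles, z up. Handle 20 wide, head 30 wide from x 59; balances near the origin: grasp there, across the handle (along its y). Fits its pocket one way only: origin over (0,33) of the cleaning tray, its x along the tray's x.
- blind_basket: Shallow steel filter basket without holes, open side up, round, 50 g: body 58 mm across, 24 high; flat rim 68 across, 20 to 24 above the base: grasp across the rim. It cannot be gripped by one wall. Origin: centre of the underside, z up. In its pocket the rim stays 4 mm above the foam.
- tamper: Upright espresso tamper, round, 420 g: steel base 58 mm across, 18 high; brown wooden handle, 40 across at its thickest, from 28 to 91 above the base: grasp it at 60 to 70. Origin: centre of the underside, z up.
- dosing_cup: Plain straight steel cup, open side up, no rim, round, 59 mm across, 52 high, 90 g; deeper than the basket. Grasp across the outside. Origin: centre of the underside, z up.
- timer: White kitchen timer lying flat, display and three buttons up: 58 mm (its x) by 62 mm (its y), 21 high, 55 g. Grasp across its sides. Origin: centre of the underside, z up.
- leveller: Bystander, leave it: solid silver coffee leveller, a plain disc 60 mm across and 34 high with a closed flat top. Origin: centre of the underside.
- bean_scoop: Bystander, leave it: small steel bean scoop, 135 mm long, round bowl 48 across, flat handle. Origin: mid length, on the underside.

How it is judged (in metres and radians):
At the end, for the whole second after the job is handed in: Brush and blind basket in their cleaning-tray pockets; timer in the square, tamper and dosing cup one in each round pocket of the other tray. Each origin within 9 mm of the pocket's centre along both tray axes, under 12.5 mm above the worktop, level within 0.08 rad, upright, at rest, let go (x of group_brush in the frame of cleaning_tray between -0.009 and 0.009 m and y of group_brush in the frame of cleaning_tray between 0.024 and 0.042 m and z of group_brush in the frame of cleaning_tray between 0.003 and 0.0125 m and angle between each of group_brush, blind_basket, tamper, dosing_cup, timer's own z axis and vertical below 0.08 rad and linear speed of each of group_brush, blind_basket, tamper, dosing_cup, timer below 0.02 m/s and angular speed of each of group_brush, blind_basket, tamper, dosing_cup, timer below 0.2 rad/s and contact force between the fingers and group_brush below 0.05 N and x of blind_basket in the frame of cleaning_tray between -0.073 and -0.055 m and y of blind_basket in the frame of cleaning_tray between -0.041 and -0.023 m and z of blind_basket in the frame of cleaning_tray between 0.003 and 0.0125 m and contact force between the fingers and blind_basket below 0.05 N and ((x of tamper in the frame of dialling_tray between -0.091 and -0.073 m and y of tamper in the frame of dialling_tray between -0.009 and 0.009 m) or (x of tamper in the frame of dialling_tray between 0.073 and 0.091 m and y of tamper in the frame of dialling_tray between -0.009 and 0.009 m)) and z of tamper in the frame of dialling_tray between 0.003 and 0.0125 m and contact force between the fingers and tamper below 0.05 N and ((x of dosing_cup in the frame of dialling_tray between -0.091 and -0.073 m and y of dosing_cup in the frame of dialling_tray between -0.009 and 0.009 m) or (x of dosing_cup in the frame of dialling_tray between 0.073 and 0.091 m and y of dosing_cup in the frame of dialling_tray between -0.009 and 0.009 m)) and z of dosing_cup in the frame of dialling_tray between 0.003 and 0.0125 m and contact force between the fingers and dosing_cup below 0.05 N and x of timer in the frame of dialling_tray between -0.009 and 0.009 m and y of timer in the frame of dialling_tray between -0.009 and 0.009 m and z of timer in the frame of dialling_tray between 0.003 and 0.0125 m and contact force between the fingers and timer below 0.05 N); the robot touches nothing.
It fails at once if the leveller or the bean scoop was moved by more than 25 mm (distance of any of leveller, bean_scoop from where it was at the start of the episode above 0.025 m).
It also fails if it takes over 117 s, if anything falls off the work surface, if the arm or the gripper's body presses on something with over 40 N, if the wrist force passes 120 N, or if a joint passes its speed limit or range.

ROBOT

A 7-joint arm with a two-finger parallel gripper is mounted at the origin on a cart in front of the work surface, level with it; the furniture and walls round the work are solid. World frame = base frame: x ahead of the robot, y to its left, z up, the work surface at z = 0. Lengths are in mm, angles in rad, forces in N, time in s.
With the tool pointing down it reaches from about 400 to 900 mm from the base axis. Payload 5.5 kg.
Tool frame: the origin (TCP) lies midway between the tips of the shut fingers; the grasp point (between the pads) lies tcp_to_grasp behind it (tcp_to_grasp is the distance from the TCP to the grasp point, in mm); z points along the fingers, y is the line along which they close (so a half turn about z gives the same grasp; the last joint's range is limited). The gripper opens to 85 mm and grips with 20 to 120 N. Pads are 22 mm wide; open, the fingers measure 114 mm over their backs; the gripper's body (76 mm by 85 mm) begins 54 mm behind the grasp point. The pads swing forward as they close: fully open they stand 13 mm farther back than shut.
Start: joints at [-1.001, 0.501, -0.427, 1.55, 0.221, 1.138, -0.21], TCP at [196.268, 619.66, 231.31] pointing down, gripper open.
Joint ranges: [-2.88, 2.88], [-0.31, 2.03], [-1.54, 1.56], [0.2, 2.42], [-1.41, 4.55], [0.19, 2.02], [-2.57, 2.57]. Speed limits (rad/s): [2.57, 2.57, 3.14, 3.14, 3.14, 3.14, 3.14].

INTERFACE

Orientations are given as a 3x3 rotation matrix whose columns are the frame's x, y, z axes.
In Python, from station import sense, camera, sign_off, tcp_to_grasp gives the robot as it stands.
- The arm moves only by the tool play_rows, never from a script. Its argument "targets" is a list of rows, each a list of 3 entries, a list of its own where there are three numbers: the shift along the tool's x, y, z normalised to -1 to 1, where 1 is 0.2 m, then the turn about the tool's z normalised to -1 to 1, where 1 is 90 degrees, then the gripper's target within -1 to 1 (fully open at 1, half-way at 0, shut at -1). In form: [[[tx, ty, tz], roll, hand], ...]. A call has 1 to 10 rows; each row shifts and turns the commanded pose from where the row before left it, along the tool's axes as they then stand; what a row does not reach is not made up. A row lasts 1/10 s, in which the tool goes at most 50 mm and 8.59 degrees, less where a joint would pass 70% of its speed; a pose out of reach is approached as far as the arm can. A call with a number of a shift or a turn outside -1 to 1 is refused whole. A call with a gripper value outside its range is refused whole. The fingers move at their own pace and stop on an object; "force" is the grip in N (left out, the last holds). Time passes only in rows, so rows that do not move let the fingers close. It gives the time, the measured TCP pose, the force, the opening and the grip force at its end, in the units of the state.
- sense(): the state, without advancing time (a new reading comes with each control period).
- camera(name): name is "scene" or "top" or "wrist"; returns a dict with "img" (420x560x3 uint8, blue, green, red), "intrinsics" (3x3 intrinsics, pixels), "pose" (4x4, takes a point from camera to world coordinates); the wrist camera has in their place "T_tool_cam" (4x4, takes a point from camera to tool coordinates, whose origin is the TCP and whose axes are the flange's). Camera axes: x right, y down, z forward; pixel columns grow to the right and rows downward; lengths in mm; the calibration is good to about 2 mm. A picture is of the moment at which its call begins: read the wrist's pose just before it. There is no depth.
- sign_off(): hands the job in; it is judged then, once.
The state is a dict: "time": time; "q": joint angles; "joint_velocities": joint speeds; "joint_torque": joint torques, N m; "ee_pos": TCP position; "tcp_rot": TCP orientation; "contact_force": force on the tool from outside, world axes, zero at the start; "wrist_torque": the same for the moment, N m; "grip_width": opening from 0.0 (shut) to 1.0 (fully open); "finger_force": force on a finger pad.
Only numpy, scipy, OpenCV 4.12 (cv2) and the standard library are available. Lean on these libraries where they do the work, as an engineer would, in place of code of your own. Each camera call takes 0.05 s, during which the arm holds its last target. There are 200 camera calls.

## Working session

There is one attempt and no reset: what is moved stays moved. The work goes in short steps, Python scripts to look and compute and a tool call to move; the robot and the scene stay as the last step left them, time stands still between calls to the robot, and variables do not carry over. Pictures are saved under pics/ and viewed, at most 14 in all, crops included, and the job is handed in when it is done.

Besides the shell and the picture viewer there is one more tool, called after "Request:" as name([rows], argument=value, ...), one row to a line, values as JSON. play_rows: Moves the arm, as the interface text tells. Scaled input: -1 to 1 covers 0.2 m each way for a shift and 90 degrees each way for a turn. Its arguments: {"type":"object","properties":{"targets":{"type":"array","items":{"type":"array"}},"force":{"type":"number"}},"required":["targets"]}

```bash
ls; mkdir -p pics; python3 - <<'E'
from station import sense, camera, tcp_to_grasp
import cv2,numpy as np
np.set_printoptions(precision=3,suppress=True)
s=sense();print(s,tcp_to_grasp)
for n in("top","scene"):
    c=camera(n);cv2.imwrite(f"pics/{n}0.png",c["img"]);print(c["intrinsics"],c["pose"])
E
```

```text
pics
{'time': 0.0, 'q': array([-1.001,  0.502, -0.427,  1.551,  0.221,  1.138, -0.21 ]), 'joint_velocities': array([ 0.002,  0.   ,  0.001,  0.   , -0.002,  0.001, -0.   ]), 'joint_torque': array([  0.001, -56.953,  -5.816, -28.094,   0.011,   0.012,  -0.   ]), 'ee_pos': array([196.138, 618.967, 230.246]), 'tcp_rot': array([[-0.953,  0.302, -0.001],
       [ 0.302,  0.953, -0.002],
       [ 0.   , -0.002, -1.   ]]), 'contact_force': array([-0.04 , -0.166,  0.462]), 'wrist_torque': array([ 0.018, -0.011, -0.021]), 'finger_force': 0.0, 'grip_width': 0.9964732932990419} 18.700000000000003
[[379.343   0.    275.351]
 [  0.    379.343 211.626]
 [  0.      0.      1.   ]] [[  0.018  -0.993   0.119 508.777]
 [ -1.     -0.018   0.001 112.84 ]
 [  0.001  -0.119  -0.993 901.445]
 [  0.      0.      0.      1.   ]]
[[395.746   0.    282.019]
 [  0.    395.746 216.216]
 [  0.      0.      1.   ]] [[   0.795   -0.457    0.399  180.126]
 [  -0.606   -0.605    0.516 -436.915]
 [   0.005   -0.652   -0.758  821.342]
 [   0.       0.       0.       1.   ]]
```

View pics/top0.png

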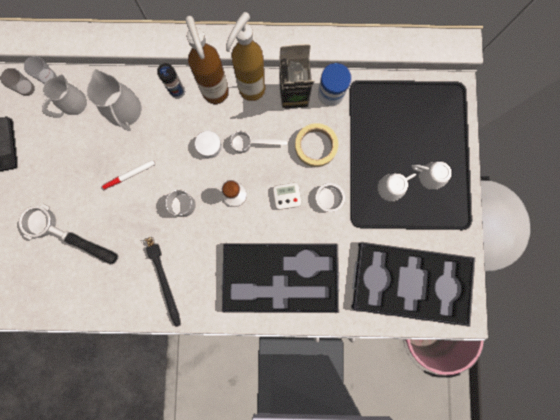

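View pics/scene0.png

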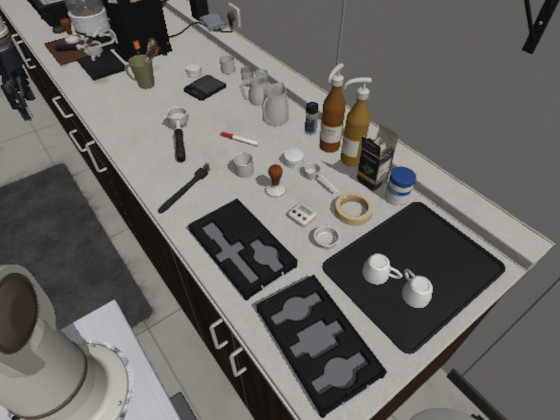

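The top view shows the cleaning tray near (280,278), the dialling tray near (413,285) and the brush at (162,280). The cup is at (180,204), the tamper at (233,192), the timer at (287,197), the basket at (329,197), the leveller at (207,144) and the scoop at (258,142). I'll zoom in to measure.

```bash
cat > h.py <<'E'
import numpy as np,cv2
from station import sense,camera
np.set_printoptions(precision=1,suppress=True)
def ray(c,uv,z,T=None):
    """pixels -> world points on plane z"""
    T=c["pose"] if T is None else T
    uv=np.atleast_2d(uv).astype(float); K=c["intrinsics"]
    d=np.c_[(uv-K[:2,2])/[K[0,0],K[1,1]],np.ones(len(uv))]@T[:3,:3].T
    return T[:3,3]+d*((z-T[2,3])/d[:,2])[:,None]
def wristT():
    s=sense();c=camera("wrist");W=np.eye(4);W[:3,:3]=s["tcp_rot"];W[:3,3]=s["ee_pos"]
    return c,W@c["T_tool_cam"]
def proj(c,P,T=None):
    T=c["pose"] if T is None else T
    p=(np.atleast_2d(P)-T[:3,3])@T[:3,:3];K=c["intrinsics"]
    return p[:,:2]/p[:,2:]*[K[0,0],K[1,1]]+K[:2,2]
E
python3 - <<'E'
import pickle
from h import *
c=camera("top");pickle.dump(c,open("top.pkl","wb"))
im=c["img"]
g=cv2.cvtColor(im,cv2.COLOR_BGR2GRAY)
cv2.imwrite("pics/z1.png",cv2.resize(im[120:340,140:490],None,fx=2.28,fy=2.28,interpolation=cv2.INTER_CUBIC))
m=(g<95).astype(np.uint8)
m=cv2.morphologyEx(m,cv2.MORPH_CLOSE,np.ones((3,3)))
for k in cv2.findContours(m,cv2.RETR_EXTERNAL,cv2.CHAIN_APPROX_NONE)[0]:
    x,y,w,h=cv2.boundingRect(k)
    if cv2.contourArea(k)>150 and y>150 and y<330:
        r=cv2.minAreaRect(k);b=cv2.boxPoints(r);print(x,y,w,h,r);P=ray(c,b,25);print(P[:,:2],P.mean(0),[np.linalg.norm(P[i]-P[i-1]) for i in range(4)])
w,T=wristT();print(w["intrinsics"],w["T_tool_cam"])
E
```

```text
222 244 116 69 ((279.5, 278.0), (68.0, 115.0), 90.0)
[[536.9 235.2]
 [541.7 -29.6]
 [388.8 -29.5]
 [384.1 229.9]] [462.9 101.5  25. ] [np.float64(152.89333264692107), np.float64(264.902546894276), np.float64(152.95362016869683), np.float64(259.3660962426912)]
351 243 123 83 ((413.4093017578125, 283.66729736328125), (120.76335144042969, 68.09233093261719), 7.740340709686279)
[[ 395.3  -56.5]
 [ 547.7  -78.4]
 [ 515.5 -352.8]
 [ 364.4 -325.3]] [ 455.7 -203.3   25. ] [np.float64(270.5176792452367), np.float64(153.96610420297154), np.float64(276.21342519198447), np.float64(153.50796026751183)]
146 240 34 86 ((163.29998779296875, 282.89996337890625), (89.17622375488281, 13.281564712524414), 71.56504821777344)
[[536.5 417.5]
 [546.7 389. ]
 [358.2 315. ]
 [348.5 342.9]] [447.5 366.1  25. ] [np.float64(202.27240793109712), np.float64(30.234220638498464), np.float64(202.5150567588134), np.float64(29.463875944210294)]
64 233 54 31 ((90.80000305175781, 247.9000244140625), (55.007266998291016, 12.521980285644531), 26.56505012512207)
[[536.6 600.7]
 [562.6 590. ]
 [508.3 472.5]
 [482.6 483.6]] [522.5 536.7  25. ] [np.float64(129.02062794227936), np.float64(28.170119831646762), np.float64(129.4834852518731), np.float64(27.94296126780998)]
222 181 17 17 ((230.0, 189.0), (16.0, 16.0), 90.0)
[[684.4 240.4]
 [685.1 202.8]
 [647.  201.7]
 [646.3 239.1]] [665.7 221.   25. ] [np.float64(38.04504792492027), np.float64(37.58795072614013), np.float64(38.04425311033927), np.float64(37.39639262594983)]
[[301.9   0.  278.7]
 [  0.  301.9 206.8]
 [  0.    0.    1. ]] [[   0.    -0.9   -0.3   84.1]
 [   1.    -0.     0.     1.3]
 [  -0.    -0.3    0.9 -142.8]
 [   0.     0.     0.     1. ]]
```

View pics/z1.png

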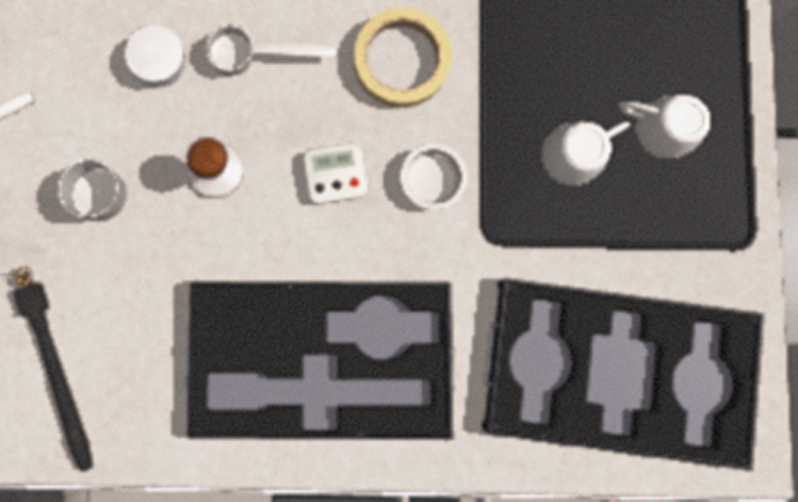

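Request:
play_rows([
  [[-0.175,-0.12,0],0,1],
  [[-0.175,-0.12,0],0,1],
  [[-0.175,-0.12,0],0,1],
  [[-0.175,-0.12,0],0,1],
  [[-0.175,-0.12,0],0,1],
  [[-0.175,-0.12,0],0,1],
  [[-0.175,-0.12,0],0,1],
  [[-0.175,-0.12,0],0,1],
  [[-0.175,-0.12,0],0,1],
  [[-0.175,-0.12,0],0,1],
])

```text
time: 1.2
ee_pos: [458.2, 283.6, 231.4]
tcp_rot: [[-0.953, 0.302, 0.0], [0.302, 0.953, 0.0], [-0.0, 0.0, -1.0]]
contact_force: [0.1, 1.9, 0.2]
grip_width: 1.003
finger_force: 0.0
```

Request:
play_rows([
  [[-0.175,-0.12,0],0,1],
  [[-0.175,-0.12,0],0,1],
  [[-0.175,-0.12,0],0,1],
  [[-0.175,-0.12,0],0,1],
  [[0,0,0],0,1],
  [[0,0,0],0,1],
])

```text
time: 1.8
ee_pos: [562.2, 150.1, 230.8]
tcp_rot: [[-0.952, 0.305, -0.001], [0.305, 0.952, -0.0], [0.001, -0.0, -1.0]]
contact_force: [-0.6, 0.1, 0.2]
grip_width: 1.0
finger_force: 0.0
```

```bash
python3 - <<'E'
from h import *
import pickle
c,T=wristT();pickle.dump((c,T),open("w1.pkl","wb"));cv2.imwrite("pics/w1.png",c["img"])
s=sense();print(s["time"],s["ee_pos"],s["q"],T)
t=pickle.load(open("top.pkl","rb"));Z=lambda p:np.array(p)/2.28+[140,120]-.28
for n,z,p in[("clean",27,[(190,283),(452,283),(452,437),(188,437)]),("dial",27,[(502,281),(762,315),(750,468),(488,432)]),("timer",21,[(305,153),(361,146),(367,195),(311,203)]),("basket",24,[(432,177)]),("tampertop",91,[(208,157)]),("tamperbase",18,[(215,168)]),("cup",52,[(90,188)])]:
    P=ray(t,Z(p),z)[:,:2];print(n,P.mean(0),[np.linalg.norm(P[i]-P[i-1]) for i in range(len(P))], proj(c,np.r_[P.mean(0),z],T))
E
```

```text
1.85 [561.5 151.7 230.9] [-0.1  0.4 -0.2  1.7  0.1  1.1  0.9] [[  0.3   0.9   0.3 482.6]
 [  1.   -0.3  -0.1 177. ]
 [ -0.    0.3  -0.9 373.7]
 [  0.    0.    0.    1. ]]
clean [463.8  99.7] [np.float64(151.53690746346425), np.float64(264.1111216793904), np.float64(151.61833590251578), np.float64(260.60073863862635)] [[206.1 108.4]]
dial [ 455.6 -204. ] [np.float64(149.84544333552742), np.float64(262.47310025937196), np.float64(150.86851851509317), np.float64(259.222234048208)] [[-34.9 183.8]]
timer [651.9  86.8] [np.float64(52.45696931332235), np.float64(58.39518750784584), np.float64(51.48760222281918), np.float64(58.1353950916515)] [[252.6 255.5]]
basket [650.3 -11.6] [np.float64(0.0)] [[182.  275.8]]
tampertop [654.8 210.8] [np.float64(0.0)] [[359.3 257.6]]
tamperbase [656.5 212. ] [np.float64(0.0)] [[346.2 230.9]]
cup [628.5 331.5] [np.float64(0.0)] [[452.  190.7]]
```

View pics/w1.png

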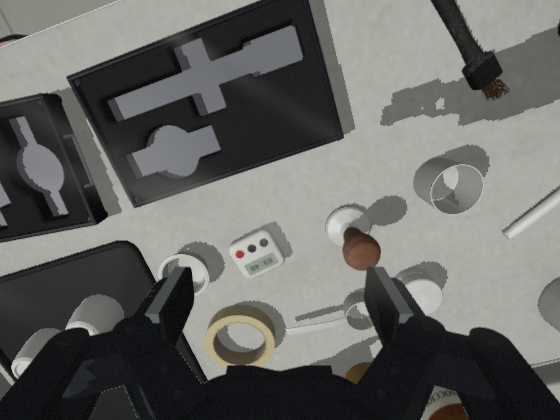

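The wrist view agrees with the top estimates to within about 5 px: timer (257,254), basket rim (184,275), tamper top (361,252), cup rim (457,188). I'll overlay projected models to refine this.

```bash
cat > ov.py <<'E'
from h import *
import pickle
E_={"cup":(628.5,331.5),"tamper":(655.5,211.5),"basket":(650.3,-11.6),"timer":(652,87,-83),"clean":(463.8,100,90),"dial":(455.6,-203.5,82),"brush":(447,366,21.5)}
a=np.linspace(0,2*np.pi,60)
def circ(c,r,z): return np.c_[c[0]+r*np.cos(a),c[1]+r*np.sin(a),np.full(60,z)]
def box(c,x0,x1,y0,y1,z):
    t=np.radians(c[2]);R=np.array([[np.cos(t),-np.sin(t)],[np.sin(t),np.cos(t)]])
    P=np.array([(x0,y0),(x1,y0),(x1,y1),(x0,y1),(x0,y0)])@R.T+c[:2];return np.c_[P,np.full(5,z)]
def off(c,x,y):
    t=np.radians(c[2]);return(c[0]+x*np.cos(t)-y*np.sin(t),c[1]+x*np.sin(t)+y*np.cos(t))
def models(E):
    L=[]
    if"cup"in E:L+=[circ(E["cup"],29.5,52),circ(E["cup"],29.5,0)]
    if"tamper"in E:L+=[circ(E["tamper"],29,18),circ(E["tamper"],29,0),circ(E["tamper"],20,78)]
    if"basket"in E:L+=[circ(E["basket"],34,24)]
    if"timer"in E:L+=[box(E["timer"],-29,29,-31,31,21)]
    if"brush"in E:L+=[box(E["brush"],-108.5,59,-10,10,10),box(E["brush"],59,108.5,-15,15,10)]
    if"clean"in E:
        k=E["clean"];L+=[box(k,-130,130,-76,76,27),circ(off(k,-64,-32),33,16),box(k,-112,55,20,46,16),box(k,55,114,15,51,16)]
    if"dial"in E:
        k=E["dial"];L+=[box(k,-130,130,-76,76,27),circ(off(k,-82,0),33,16),circ(off(k,82,0),33,16),box(k,-34,34,-34,34,16)]
    return L
def draw(c,T,E,f=4):
    im=cv2.resize(c["img"],None,fx=f,fy=f,interpolation=cv2.INTER_CUBIC)
    for P in models(E): cv2.polylines(im,[np.int32((proj(c,P,T)+.5)*f)],False,(0,255,0),1)
    return im
E
python3 - <<'E'
from ov import *
c,T=pickle.load(open("w1.pkl","rb"))
i=draw(c,T,E_,4)
cr=lambda u,v,w=100,h=75:i[int(v*4-h*2):int(v*4+h*2),int(u*4-w*2):int(u*4+w*2)]
s=np.vstack([np.hstack([cr(255,255),cr(352,240)]),np.hstack([cr(184,275),cr(457,190)])]);cv2.imwrite("pics/o1.png",s)
t=pickle.load(open("top.pkl","rb"));i=draw(t,None,E_,3)
cv2.imwrite("pics/o2.png",cv2.resize(i[230*3:335*3,145*3:480*3],None,fx=.79,fy=.79))
E
```

```text
(no output)
```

View pics/o1.png

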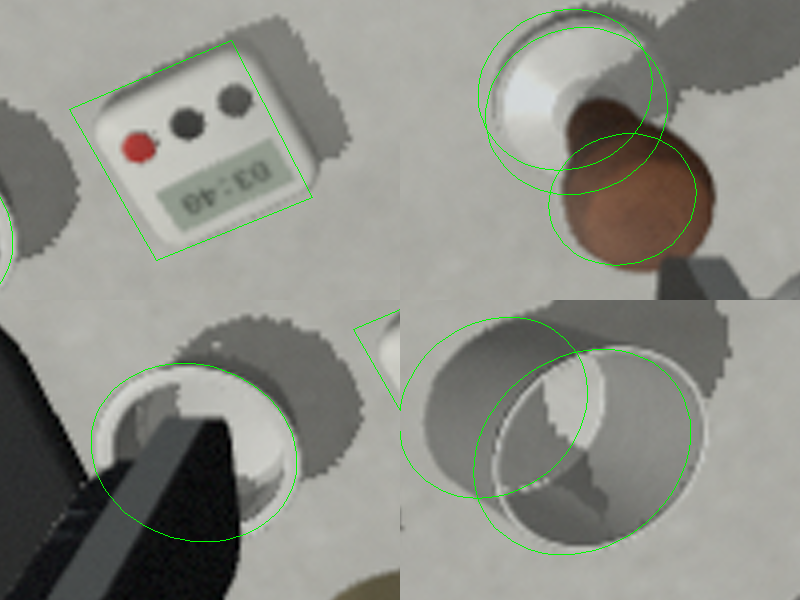

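View pics/o2.png

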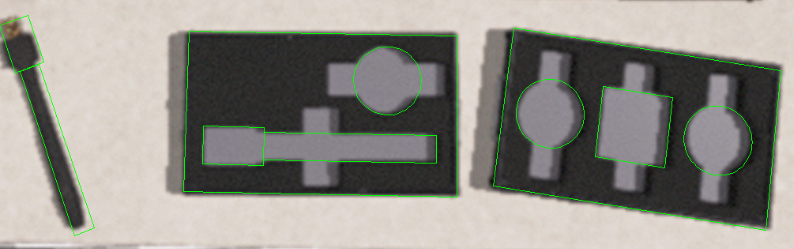

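The wrist view shows the true objects about 3.5–4.5 px to the right of the overlay for the timer, tamper and cup; the basket matches. The trays match in the top view, and the brush needs a small shift. I'll check the trays with the wrist camera next, centred over both of them.

```bash
python3 - <<'E'
from ov import *
c,T=pickle.load(open("w1.pkl","rb"))
P=ray(c,[(68,76),(136,207),(343,135)],27);print(P)
print([box(E_["clean"],-130,130,-76,76,27)[:4]])
for n,z,uv in[("cup",52,(457,189.3)),("timer",21,(256.2,255.7))]:print(n,ray(c,uv,z))
s=sense();R=s["tcp_rot"];print(R.T@(np.array([560,-50,231])-s["ee_pos"]))
E
```

```text
Traceback (most recent call last):
  File "h.py", line 6, in ray
    T=c["pose"] if T is None else T
      ~^^^^^^^^
KeyError: 'pose'
```

Request:
play_rows([
  [[0,0,0],-0.066,1],
  [[0,0,0],-0.066,1],
  [[0,0,0],-0.066,1],
  [[0.02,-0.2,0],0,1],
  [[0.02,-0.2,0],0,1],
  [[0.02,-0.2,0],0,1],
  [[0.02,-0.2,0],0,1],
  [[0.02,-0.2,0],0,1],
  [[0,0,0],0,1],
  [[0,0,0],0,1],
])

```text
time: 2.85
ee_pos: [542.4, -47.9, 231.4]
tcp_rot: [[-1.0, -0.004, -0.0], [-0.004, 1.0, 0.001], [0.0, 0.001, -1.0]]
contact_force: [0.3, 1.6, -0.7]
grip_width: 1.001
finger_force: 0.0
```

```bash
python3 - <<'E'
from ov import *
c,T=pickle.load(open("w1.pkl","rb"))
print(ray(c,[(68,76),(136,207),(343,135)],27,T))
for n,z,uv in[("cup",52,(457,189.3)),("timer",21,(256.2,255.7))]:print(n,ray(c,uv,z,T))
c,T=wristT();pickle.dump((c,T),open("w2.pkl","wb"));s=sense();print(s["ee_pos"],s["tcp_rot"])
E_["cup"]=(630,337);E_["tamper"]=(657,216);E_["timer"]=(653,91,-83)
i=draw(c,T,E_,3);i=cv2.resize(i,(800,600),interpolation=cv2.INTER_AREA);cv2.imwrite("pics/w2.png",i)
E
```

```text
[[389.1 -26.9  27. ]
 [543.6 -24.6  27. ]
 [537.  235.3  27. ]]
cup [[628.5 337.   52. ]]
timer [[653.6  91.3  21. ]]
[542.6 -46.6 231.4] [[-1. -0.  0.]
 [-0.  1.  0.]
 [-0.  0. -1.]]
```

View pics/w2.png

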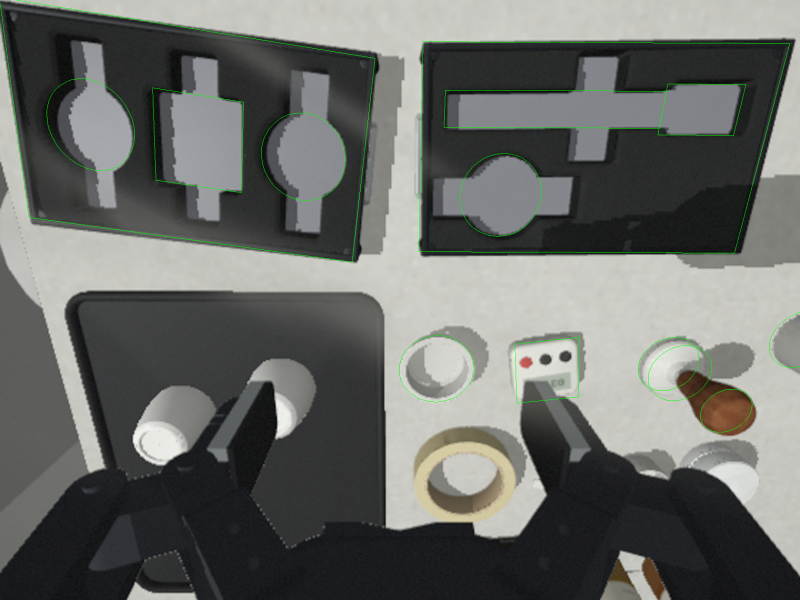

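Both trays match the projected outlines to about 2 mm in this view, and the basket rim at (437,369) matches too. I'll pick the basket first, with the fingers on a diagonal to stay clear of the timer and the board.

Request:
play_rows([
  [[-0.179,0.06,0],0,1],
  [[-0.179,0.06,0],0,1],
  [[-0.179,0.058,0],0,1],
  [[0,0,0.15],0.0834,1],
  [[0,0,0.15],0.0834,1],
  [[0,0,0.15],0.0834,1],
  [[0,0,0.1],0.0834,1],
  [[0,0,0],0.0834,1],
  [[0,0,0],0.0834,1],
  [[0,0,0],0,1],
])

```text
time: 3.9
ee_pos: [649.8, -8.8, 120.8]
tcp_rot: [[-0.712, 0.702, -0.001], [0.702, 0.712, 0.001], [0.002, 0.0, -1.0]]
contact_force: [0.6, 0.6, 1.1]
grip_width: 0.994
finger_force: 0.0
```

```bash
cat >> h.py <<'E'
def d(x,y,z,yaw=None):
    s=sense();R=s["tcp_rot"];v=R.T@(np.array([x,y,z])-s["ee_pos"])/200
    now=np.degrees(np.arctan2(R[1,1],R[0,1]));r=None if yaw is None else -((yaw-now+180)%360-180)/90
    print("t",round(s["time"],2),"pos",s["ee_pos"],"yaw",round(now,1),"q",s["q"].round(2),"shift",v.round(4),"roll",r,"Fz",s["contact_force"])
E
python3 - <<'E'
from ov import *
c,T=pickle.load(open("w2.pkl","rb"))
k=np.array([(422,42),(793,40),(741,252),(421,254),(2,5),(377,57),(356,261),(32,221)])*.7
for q in(k[:4],k[4:]):
    P=ray(c,q,27,T)[:,:2];v=P[1]-P[0]+P[2]-P[3];print(P,P.mean(0),np.degrees(np.arctan2(v[1],v[0])),np.linalg.norm(v)/2)
d(650,-11,3,45)
E
```

```text
[[388.5 -30.2]
 [386.1 232.3]
 [539.4 235.9]
 [542.2 -27.6]] [464.1 102.6] 90.57025845639106 263.01479882107793
[[ 367.4 -320.8]
 [ 398.1  -62.2]
 [ 548.4  -81.4]
 [ 516.4 -340.6]] [ 457.6 -201.2] 83.09450482102108 260.7963249732494
t 3.9 pos [649.8  -8.8 120.8] yaw 45.4 q [-0.   0.6 -0.   1.6  0.   0.9  0.8] shift [-0.  -0.   0.6] roll 0.004446427214314655 Fz [0.6 0.6 1.1]
```

Request:
play_rows([
  [[0,0,0.2],0,1],
  [[0,0,0.2],0,1],
  [[0,0,0.12],0,1],
  [[0,0,0.07],0,1],
  [[0,0,0],0,1],
  [[0,0,0],0,-1],
  [[0,0,0],0,-1],
  [[0,0,0],0,-1],
  [[0,0,0],0,-1],
  [[0,0,0],0,-1],
], force=30)

```text
time: 4.9
ee_pos: [651.7, -12.2, 5.6]
tcp_rot: [[-0.71, 0.704, 0.004], [0.704, 0.71, 0.001], [-0.002, 0.003, -1.0]]
contact_force: [-0.4, 1.0, 7.4]
grip_width: 0.752
finger_force: 32.8
```

```bash
sed -i 's/v.round(4)/list(map(float,v.round(3)))/' h.py; python3 -c "
from h import *
s=sense();print(s['grip_width']*85,s['finger_force']);d(650,-11,120,90)"
```

```text
63.93372574648323 32.7650785271544
t 4.9 pos [651.7 -12.2   5.6] yaw 45.2 q [-0.   0.7 -0.   1.7  0.   0.7  0.8] shift [0.009, -0.0, -0.572] roll -0.49732915314082377 Fz [-0.4  1.   7.4]
```

Request:
play_rows([
  [[0,0,-0.1],0,-1],
  [[0,0,-0.2],0,-1],
  [[0,0,-0.2],-0.083,-1],
  [[0,0,0],-0.083,-1],
  [[0,0,0],-0.083,-1],
  [[0,0,0],-0.083,-1],
  [[0,0,0],-0.083,-1],
  [[0,0,0],-0.083,-1],
  [[0,0,0],0,-1],
])

```text
time: 5.8
ee_pos: [650.4, -13.1, 104.1]
tcp_rot: [[-1.0, -0.001, 0.001], [-0.001, 1.0, 0.0], [-0.001, 0.0, -1.0]]
contact_force: [0.3, -0.6, -1.1]
grip_width: 0.755
finger_force: 33.3
```

```bash
python3 - <<'E'
from ov import *
c,T=wristT();s=sense();print(s["grip_width"],s["finger_force"]);d(497,38.4,105,90.7)
i=cv2.resize(c["img"],None,fx=1.4,fy=1.4)
p=s["ee_pos"]
for dz in(20,27):
  q=circ(p[:2],34,p[2]+dz);cv2.polylines(i,[np.int32(proj(c,q,T)*1.4)],True,(0,255,0) if dz==20 else (0,0,255),1)
cv2.imwrite("pics/g1.png",i)
E
```

```text
0.7548638222254925 33.34727285779081
t 5.85 pos [650.4 -13.  104. ] yaw 89.8 q [ 0.1  0.6 -0.2  1.6  0.1  0.9  1.4] shift [0.767, 0.255, -0.006] roll -0.009474960970890341 Fz [-0.8 -0.8  0.5]
```

View pics/g1.png

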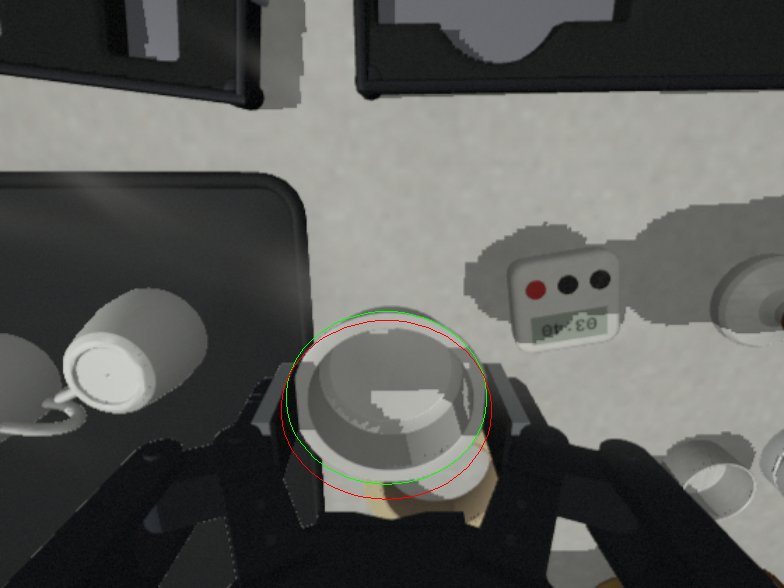

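The basket is held level, with its rim centred about 3 mm towards the tool's +x from the TCP. Next I'll carry it over its pocket.

Request:
play_rows([
  [[0.188,0.064,0],0,-1],
  [[0.188,0.064,0],0,-1],
  [[0.188,0.064,0],0,-1],
  [[0.188,0.064,0],0,-1],
  [[0,0,0],-0.01,-1],
  [[0,0,0.15],0,-1],
  [[0,0,0.15],0,-1],
  [[0,0,0],0,-1],
  [[0,0,0],0,-1],
])

```text
time: 6.75
ee_pos: [499.8, 38.4, 43.5]
tcp_rot: [[-1.0, -0.015, -0.001], [-0.015, 1.0, -0.0], [0.001, -0.0, -1.0]]
contact_force: [0.4, -0.1, -0.4]
grip_width: 0.755
finger_force: 33.6
```

```bash
python3 - <<'E'
from ov import *
c,T=wristT();d(500,38.4,12,90.7)
E_["clean"]=(464.3,102,90.7)
i=draw(c,T,{"clean":E_["clean"]},2)[:800,100:1000];i=cv2.resize(i,None,fx=.74,fy=.74)
cv2.imwrite("pics/g2.png",i)
E
```

```text
t 6.8 pos [500.7  38.5  44.2] yaw 90.9 q [ 0.   0.5 -0.2  2.   0.2  0.6  1.3] shift [0.003, -0.0, 0.161] roll 0.001675098810509073 Fz [-0.3  0.   0.9]
```

View pics/g2.png

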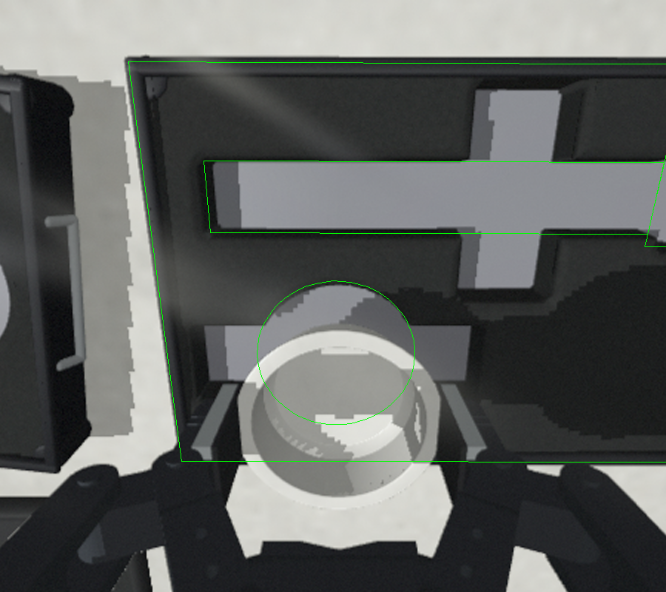

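The tray model fits, and the basket at (339,420) lines up with its pocket at (336,352). Lowering it now.

Request:
play_rows([
  [[0,0,0.05],0,-1],
  [[0,0,0.05],0,-1],
  [[0,0,0.03],0,-1],
  [[0,0,0.03],0,-1],
  [[0,0,0],0,-1],
  [[0,0,0],0,-1],
])

```text
time: 7.4
ee_pos: [499.7, 38.6, 11.5]
tcp_rot: [[-1.0, -0.016, -0.0], [-0.016, 1.0, -0.0], [0.0, -0.0, -1.0]]
contact_force: [-1.5, -0.3, 5.3]
grip_width: 0.756
finger_force: 34.7
```

```bash
python3 -c "
from h import *
d(500,38.4,12,90.7)"
```

```text
t 7.4 pos [499.7  38.6  11.5] yaw 90.9 q [ 0.   0.6 -0.2  2.1  0.2  0.5  1.3] shift [-0.002, -0.001, -0.002] roll 0.002636807625027081 Fz [-1.5 -0.3  5.3]
```

Request:
play_rows([
  [[0,0,0.01],0,-1],
  [[0,0,0],0,-1],
  [[0,0,0],0,0.85],
  [[0,0,0],0,0.85],
  [[0,0,0],0,0.85],
  [[0,0,-0.1],0,0.85],
  [[0,0,-0.2],0,0.85],
  [[0,0,-0.2],0,1],
  [[0,0,-0.2],0,1],
  [[0,0,0],0,1],
])

```text
time: 8.4
ee_pos: [503.6, 39.0, 154.3]
tcp_rot: [[-1.0, -0.016, 0.01], [-0.016, 1.0, 0.001], [-0.01, 0.001, -1.0]]
contact_force: [-0.4, -0.8, 0.0]
grip_width: 0.998
finger_force: 0.0
```

```bash
python3 - <<'E'
from ov import *
c,T=wristT();d(653,91,140,97)
k=(464.3,102,90.7);p=off(k,-64,-32)
u=proj(c,np.r_[p,24],T)[0];print(u)
i=cv2.resize(c["img"],None,fx=1.4,fy=1.4)
for r,z in((34,32),(29,8),(24,8)):cv2.polylines(i,[np.int32(proj(c,circ(p,r,z),T)*1.4)],True,(0,255,0),1)
cv2.imwrite("pics/g3.png",i)
E
```

```text
t 8.45 pos [501.9  38.7 151.9] yaw 90.9 q [ 0.1  0.3 -0.2  2.   0.1  0.8  1.4] shift [-0.759, 0.25, 0.064] roll -0.06759807145557488 Fz [-0.4  0.1  0.3]
[276.7 188.4]
```

View pics/g3.png

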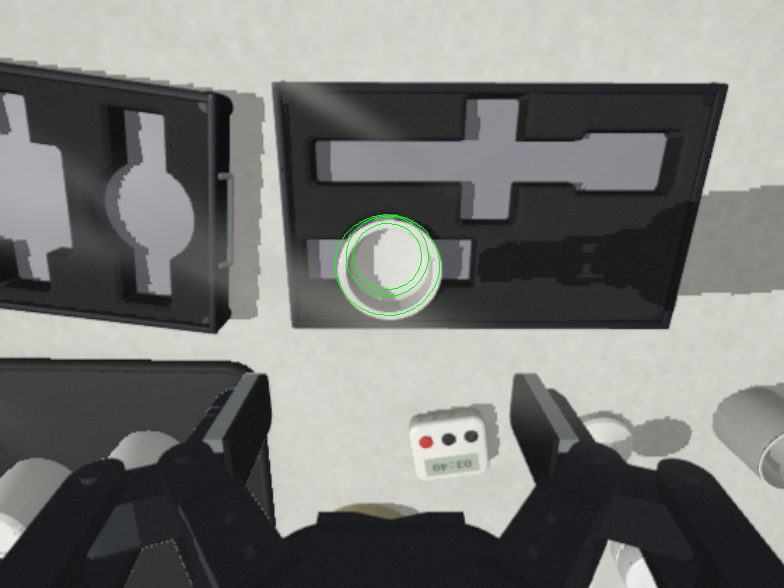

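The basket is seated: its rim at (389,268) fits the expected outline to about 2 mm. The timer is next.

Request:
play_rows([
  [[-0.19,0.062,0],0,1],
  [[-0.19,0.062,0],0,1],
  [[-0.19,0.062,0],0,1],
  [[-0.19,0.062,0],0,1],
  [[0,0,0],0.093,1],
  [[0,0,0],0.093,1],
  [[0,0,0],0.093,1],
  [[0,0,0],0.093,1],
  [[0,0,0],0.093,1],
  [[0,0,0],0.093,1],
])

```text
time: 9.45
ee_pos: [649.5, 90.2, 146.8]
tcp_rot: [[-0.648, 0.762, -0.003], [0.762, 0.648, -0.001], [0.002, -0.003, -1.0]]
contact_force: [-0.2, 0.3, -0.1]
grip_width: 0.996
finger_force: 0.0
```

Request:
play_rows([
  [[0,0,0.1],0.093,1],
  [[0,0,0.1],0.093,1],
  [[0,0,0.1],0.093,1],
  [[0,0,0],0.093,1],
  [[0,0,0],0,1],
  [[0,0,0],0,1],
])

```text
time: 10.05
ee_pos: [650.2, 90.5, 88.1]
tcp_rot: [[-0.13, 0.992, -0.002], [0.992, 0.13, -0.001], [-0.001, -0.002, -1.0]]
contact_force: [0.5, -0.3, 0.5]
grip_width: 1.0
finger_force: 0.0
```

```bash
python3 - <<'E'
from ov import *
c,T=wristT();d(653,91,1,7.1)
i=draw(c,T,{"timer":(653,91,7.1-90)},1.4);
cv2.imwrite("pics/t1.png",i)
E
```

```text
t 10.1 pos [650.6  90.5  88.7] yaw 7.4 q [-0.2  0.6  0.1  1.6 -0.1  0.9  0. ] shift [0.001, 0.012, 0.438] roll 0.003747386514627414 Fz [ 0.  -0.6  0.1]
```

View pics/t1.png

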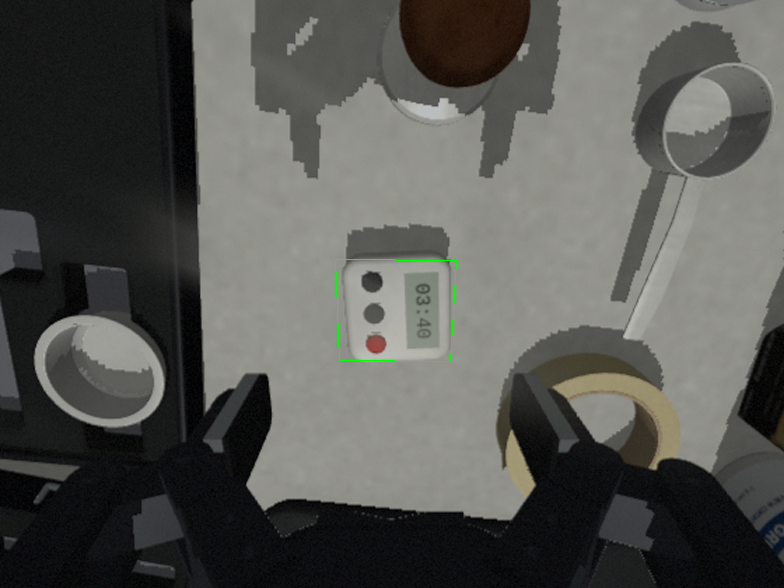

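The timer at (397,307) lies inside the predicted outline, so I'll grasp it.

Request:
play_rows([
  [[0,0.012,0.15],0,1],
  [[0,0,0.15],0,1],
  [[0,0,0.1],0,1],
  [[0,0,0.037],0,1],
  [[0,0,0],0,1],
  [[0,0,0],0,-1],
  [[0,0,0],0,-1],
  [[0,0,0],0,-1],
  [[0,0,0],0,-1],
  [[0,0,0],0,-1],
])

```text
time: 11.1
ee_pos: [654.5, 91.0, 4.0]
tcp_rot: [[-0.126, 0.992, 0.003], [0.992, 0.126, 0.0], [0.0, 0.003, -1.0]]
contact_force: [-1.2, 1.4, 6.2]
grip_width: 0.656
finger_force: 31.6
```

Request:
play_rows([
  [[0,0,-0.1],0,-1],
  [[0,0,-0.15],0,-1],
  [[0,0,-0.2],0,-1],
  [[0,0,0],0.08,-1],
  [[0,0,0],0.08,-1],
  [[0,0,0],0,-1],
])

```text
time: 11.7
ee_pos: [653.6, 91.1, 93.1]
tcp_rot: [[0.126, 0.992, 0.002], [0.992, -0.126, 0.0], [0.0, 0.002, -1.0]]
contact_force: [-0.8, 0.2, -0.4]
grip_width: 0.66
finger_force: 32.3
```

```bash
python3 - <<'E'
from ov import *
d(457,-202,90,-7.3)
E
```

```text
t 11.7 pos [653.6  91.1  93.1] yaw -7.2 q [-0.3  0.6  0.2  1.6 -0.1  0.9 -0.2] shift [-1.577, -0.792, 0.013] roll 0.0009911313480819848 Fz [-0.8  0.2 -0.4]
```

Request:
play_rows([
  [[-0.175,-0.088,0],0,-1],
  [[-0.175,-0.088,0],0,-1],
  [[-0.175,-0.088,0],0,-1],
  [[-0.175,-0.088,0],0,-1],
  [[-0.175,-0.088,0],0,-1],
  [[-0.175,-0.088,0],0,-1],
  [[-0.175,-0.088,0],0,-1],
  [[-0.175,-0.088,0],0,-1],
  [[-0.175,-0.088,0],0,-1],
  [[0,0,0.2],0,-1],
])

```text
time: 12.7
ee_pos: [457.5, -209.6, 55.9]
tcp_rot: [[0.129, 0.992, 0.008], [0.992, -0.129, -0.006], [-0.005, 0.009, -1.0]]
contact_force: [2.1, -0.4, -0.6]
grip_width: 0.654
finger_force: 32.3
```

```bash
python3 - <<'E'
from ov import *
c,T=wristT();d(457,-202,11,-7.3)
i=draw(c,T,{"dial":(457,-202,82.7)},1.4);
cv2.imwrite("pics/t2.png",i)
E
```

```text
t 12.75 pos [ 453.3 -204.4   47.8] yaw -7.3 q [ 0.2  0.5  0.2  2.1 -0.2  0.6  0.4] shift [0.014, 0.017, 0.184] roll 0.0005145775202985684 Fz [-0.9  0.1 -4.3]
```

View pics/t2.png

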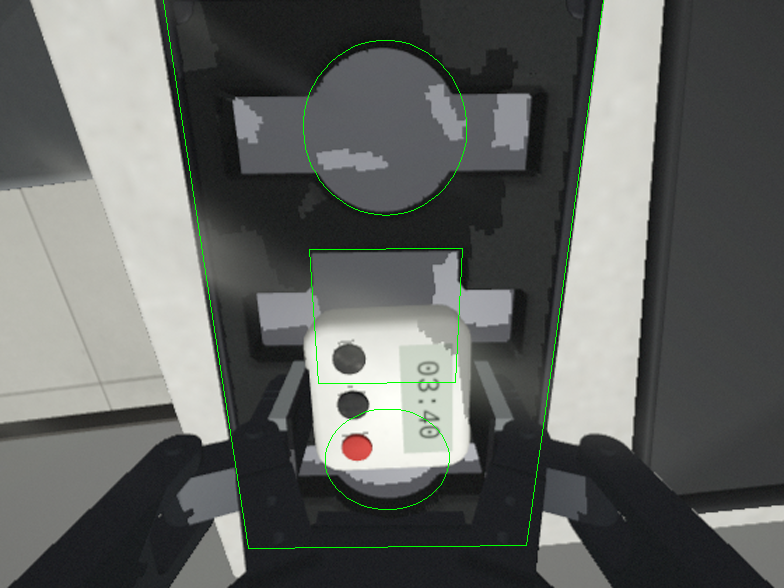

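Request:
play_rows([
  [[0,0,0],0,-1],
  [[0,0,0],0,-1],
])

```text
time: 12.95
ee_pos: [457.4, -201.2, 52.5]
tcp_rot: [[0.122, 0.993, 0.0], [0.993, -0.122, 0.0], [0.0, 0.0, -1.0]]
contact_force: [0.3, -0.3, -0.8]
grip_width: 0.658
finger_force: 32.4
```

```bash
python3 - <<'E'
from ov import *
c,T=wristT();d(457,-202,11,-7.3);s=sense();p=s["ee_pos"]
P=ray(c,np.array((390,388))/1.4,p[2]+17,T)[0];print(P,s["tcp_rot"].T@(P-p))
i=draw(c,T,{},1.4)
t=off((p[0],p[1],-7.3),0,0)
for P in(box((p[0],p[1],-7.3),-29,29,-31,31,p[2]+17),):cv2.polylines(i,[np.int32(proj(c,P,T)*1.4)],True,(0,255,0),1)
cv2.imwrite("pics/t3.png",i[250:520,220:560])
E
```

```text
t 13.0 pos [ 458.1 -201.3   53. ] yaw -7.0 q [ 0.2  0.5  0.2  2.1 -0.2  0.6  0.4] shift [-0.004, -0.005, 0.21] roll 0.003300449766949972 Fz [ 0.  -0.7 -0.2]
[ 458.4 -194.6   70. ] [  6.7  -0.5 -17. ]
```

View pics/t3.png

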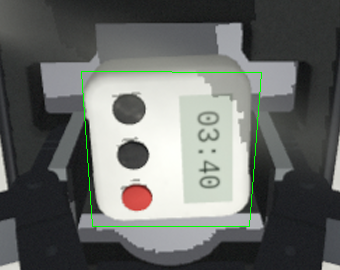

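The timer is held squarely, about 2 mm off along the tool's +x. I'll correct for that and lower it.

Request:
play_rows([
  [[-0.012,-0.004,0.05],0,-1],
  [[0,0,0.05],0,-1],
  [[0,0,0.05],0,-1],
  [[0,0,0.03],0,-1],
  [[0,0,0.025],0,-1],
  [[0,0,0],0,-1],
  [[0,0,0],0,-1],
])

```text
time: 13.7
ee_pos: [455.2, -203.9, 10.7]
tcp_rot: [[0.125, 0.992, -0.001], [0.992, -0.125, 0.001], [0.001, -0.001, -1.0]]
contact_force: [-0.6, 1.0, 2.6]
grip_width: 0.655
finger_force: 32.2
```

```bash
python3 - <<'E'
from ov import *
d(457,-204,11,-7.3)
E
```

```text
t 13.7 pos [ 455.2 -203.9   10.7] yaw -7.2 q [ 0.2  0.6  0.2  2.1 -0.2  0.5  0.4] shift [0.001, 0.009, -0.002] roll 0.001463087519768654 Fz [-0.6  1.   2.6]
```

Request:
play_rows([
  [[0,0,0.01],0,-1],
  [[0,0,0],0,-1],
  [[0,0,0],0,0.7],
  [[0,0,0],0,0.7],
  [[0,0,0],0,0.7],
  [[0,0,-0.1],0,0.7],
  [[0,0,-0.2],0,0.7],
  [[0,0,-0.2],0,1],
  [[0,0,-0.15],0,1],
  [[0,0,0],0,1],
])

```text
time: 14.7
ee_pos: [458.7, -205.5, 142.9]
tcp_rot: [[0.125, 0.992, 0.008], [0.992, -0.125, -0.003], [-0.002, 0.008, -1.0]]
contact_force: [1.1, -1.3, 0.4]
grip_width: 1.002
finger_force: 0.0
```

```bash
python3 - <<'E'
from ov import *
c,T=wristT();d(657,216,200,10);pickle.dump((c,T),open("w3.pkl","wb"))
k=(457,-202,82.7)
i=draw(c,T,{"dial":k},1.4)
for z in(8,29):cv2.polylines(i,[np.int32(proj(c,box((457,-202,-7.3),-29,29,-31,31,z),T)*1.4)],True,(0,0,255),1)
cv2.imwrite("pics/t4.png",i)
E
```

```text
t 14.75 pos [ 457.3 -204.8  140.8] yaw -7.2 q [ 0.2  0.3  0.2  2.  -0.1  0.8  0.3] shift [2.212, 0.73, -0.294] roll -0.1907716167705486 Fz [-0.6  0.2 -1. ]
```

View pics/t4.png

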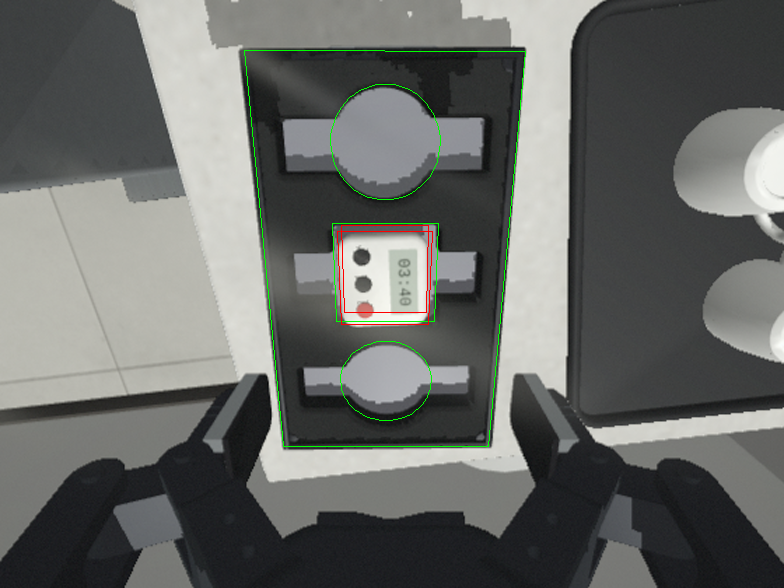

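The timer sits level inside its square pocket at (385,277). All 14 views are used, so from here I'll check by numbers only. The tamper is next.

Request:
play_rows([
  [[0.184,0.061,-0.015],0,1],
  [[0.184,0.061,-0.015],0,1],
  [[0.184,0.061,-0.015],0,1],
  [[0.184,0.061,-0.015],0,1],
  [[0.184,0.061,-0.015],0,1],
  [[0.184,0.061,-0.015],0,1],
  [[0.184,0.061,-0.015],0,1],
  [[0.184,0.061,-0.015],0,1],
  [[0.184,0.061,-0.015],0,1],
  [[0.184,0.061,-0.015],0,1],
])

```text
time: 15.75
ee_pos: [621.9, 147.0, 166.6]
tcp_rot: [[0.125, 0.992, -0.003], [0.992, -0.125, -0.001], [-0.001, -0.003, -1.0]]
contact_force: [-0.4, -0.0, 0.9]
grip_width: 1.002
finger_force: 0.0
```

Request:
play_rows([
  [[0.184,0.061,0],0,1],
  [[0.184,0.061,0],0,1],
  [[0,0,0],0,1],
  [[0,0,0],0,1],
  [[0,0,0],0,1],
])

```text
time: 16.25
ee_pos: [655.2, 213.8, 167.1]
tcp_rot: [[0.126, 0.992, -0.003], [0.992, -0.126, -0.002], [-0.002, -0.002, -1.0]]
contact_force: [0.4, -0.1, -0.1]
grip_width: 0.998
finger_force: 0.0
```

```bash
cat > fit.py <<'E'
from ov import *
from scipy.optimize import minimize
def show(c,T,P):
    h=cv2.convexHull(np.float32(P)).astype(int);return h
def brown(img):
    b,g,r=[img[...,k].astype(int) for k in range(3)];return((r>1.6*b)&(r>40)&(r-b>25)).astype(np.uint8)
def handle(c,T,x,y):
    m=np.zeros(c["img"].shape[:2],np.uint8)
    P=np.vstack([circ((x,y),r,z) for r,z in((19,60),(20,70),(19,80),(14,89))])
    cv2.fillConvexPoly(m,cv2.convexHull(np.int32(proj(c,P,T)*16)),1,shift=4);return m
E
python3 - <<'E'
from fit import *
c,T=wristT();d(657,216,43,-7.3);c1,T1=pickle.load(open("w1.pkl","rb"));c2,T2=pickle.load(open("w2.pkl","rb"))
for C,t in((c,T),(c1,T1),(c2,T2)):
    b=brown(C["img"]);roi=cv2.dilate(handle(C,t,657,216),np.ones((41,41)));n,l,st,ce=cv2.connectedComponentsWithStats(b*roi);j=1+st[1:,4].argmax();print("brown",st[j],ce[j]);b=(l==j)
    best=max((( (handle(C,t,x,y)&b).sum()/(handle(C,t,x,y)|b).sum(),x,y) for x in np.arange(645,669,1.5) for y in np.arange(204,230,1.5)));print(best)
E
```

```text
t 16.3 pos [655.4 213.4 167.6] yaw -7.3 q [-0.4  0.6  0.1  1.5 -0.1  1.  -0.4] shift [0.015, 0.007, 0.623] roll 0.00011170472853842108 Fz [ 0.4  0.2 -1.4]
brown [ 263  186   43   42 1109] [286.4 207.2]
(np.float64(0.564663951120163), np.float64(661.5), np.float64(213.0))
brown [346 236  34  34 886] [362.8 251.9]
(np.float64(0.7256347256347256), np.float64(664.5), np.float64(219.0))
brown [ 474  260   55   45 1496] [502.1 282.7]
(np.float64(0.7955390334572491), np.float64(657.0), np.float64(216.0))
```

```bash
python3 - <<'E'
from fit import *
V=[pickle.load(open(f"w{k}.pkl","rb")) for k in(1,2)]
c,T=wristT();V.append((c,T));U=[(362.8,251.9),(502.1,282.7),(286.4,207.2)]
t=pickle.load(open("top.pkl","rb"))
b=brown(t["img"]);n,l,st,ce=cv2.connectedComponentsWithStats(b);k=min(range(1,n),key=lambda j:np.hypot(*(ce[j]-[231,189])) if st[j,4]>30 else 1e9);print(st[k],ce[k])
for (C,tt),u in zip(V,U):print([ray(C,u,z,tt)[0][:2] for z in(65,78,90)])
print([ray(t,ce[k],z)[0][:2] for z in(65,78,90)])
A=np.zeros((3,3));B=np.zeros(3)
for (C,tt),u in zip(V,U):
    q=ray(C,u,0,tt)[0]-tt[:3,3];q/=np.linalg.norm(q);M=np.eye(3)-np.outer(q,q);A+=M;B+=M@tt[:3,3]
print(np.linalg.solve(A,B))
E
```

```text
[223 181  16  17 218] [230.5 188.9]
[array([664.7, 219.3]), array([657. , 217.5]), array([649.9, 215.9])]
[array([659.5, 219.2]), array([651.1, 208. ]), array([643.3, 197.7])]
[array([662. , 212.9]), array([662.3, 217.4]), array([662.5, 221.6])]
[array([658.8, 215. ]), array([656.5, 213.4]), array([654.3, 211.9])]
[660.5 216.7  69.3]
```

Request:
play_rows([
  [[0.017,0.02,0],0,1],
  [[0,0,0.2],0,1],
  [[0,0,0.2],0,1],
  [[0,0,0.15],0,1],
  [[0,0,0.07],0,1],
  [[0,0,0],0,1],
  [[0,0,0],0,-1],
  [[0,0,0],0,-1],
  [[0,0,0],0,-1],
  [[0,0,0],0,-1],
], force=60)

```text
time: 17.35
ee_pos: [661.4, 219.4, 47.3]
tcp_rot: [[0.125, 0.992, 0.002], [0.992, -0.125, 0.001], [0.002, 0.002, -1.0]]
contact_force: [-1.7, 0.4, 4.6]
grip_width: 0.442
finger_force: 59.3
```

Request:
play_rows([
  [[0,0,0],0,-1],
  [[0,0,0],0,-1],
  [[0,0,0],0,-1],
  [[0,0,-0.05],0,-1],
  [[0,0,-0.15],0,-1],
  [[0,0,-0.1],0,-1],
  [[0,0,0],0,-1],
  [[0,0,0],0,-1],
])

```text
time: 18.15
ee_pos: [660.3, 218.5, 105.0]
tcp_rot: [[0.125, 0.992, 0.0], [0.992, -0.125, 0.0], [0.0, 0.0, -1.0]]
contact_force: [0.9, 0.6, -4.2]
grip_width: 0.438
finger_force: 60.9
```

```bash
python3 - <<'E'
from fit import *
c,T=wristT();s=sense();p=s["ee_pos"];d(446.6,-283.3,140,-7.3);print(s["grip_width"],s["finger_force"])
cv2.imwrite("pics/x1.png",c["img"])
b=brown(c["img"]);n,l,st,ce=cv2.connectedComponentsWithStats(b)
for j in range(1,n):
    if st[j,4]>150:print(st[j],ce[j],s["tcp_rot"].T@(ray(c,ce[j],p[2]+36,T)[0]-p))
E
```

```text
t 18.2 pos [659.3 218.3 103.8] yaw -7.2 q [-0.4  0.7  0.1  1.5 -0.1  0.9 -0.4] shift [-2.621, -0.743, -0.178] roll 0.001502679294400385 Fz [-0.7  0.1 -3.9]
0.4408602440601863 60.86397057166323
[549 197  11  45 291] [555.  220.8] [ 42.8 107.4 -36.2]
[ 235  271   87   89 5947] [278.5 316.2] [ -1.6   1.  -36. ]
[534 316  15  57 306] [540.8 342.4] [-15.7 118.4 -36.2]
```

Request:
play_rows([
  [[-0.1,-0.03,-0.1],0,-1],
  [[-0.18,-0.051,-0.05],0,-1],
  [[-0.18,-0.051,0],0,-1],
  [[-0.18,-0.051,0],0,-1],
  [[-0.18,-0.051,0],0,-1],
  [[-0.18,-0.051,0],0,-1],
  [[-0.18,-0.051,0],0,-1],
  [[-0.18,-0.051,0],0,-1],
  [[-0.18,-0.051,0],0,-1],
  [[-0.18,-0.051,0],0,-1],
])

```text
time: 19.2
ee_pos: [518.3, -111.6, 133.4]
tcp_rot: [[0.125, 0.992, -0.003], [0.992, -0.125, 0.0], [-0.0, -0.003, -1.0]]
contact_force: [0.1, -0.7, -4.1]
grip_width: 0.443
finger_force: 61.2
```

Request:
play_rows([
  [[-0.18,-0.051,0],0,-1],
  [[-0.18,-0.051,0],0,-1],
  [[-0.18,-0.051,0],0,-1],
  [[-0.18,-0.051,0],0,-1],
  [[-0.18,-0.051,0],0,-1],
  [[0,0,0],0,-1],
  [[0,0,0],0,-1],
  [[0,0,0],0,-1],
  [[0,0,0],0,-1],
])

```text
time: 20.1
ee_pos: [447.6, -281.2, 134.3]
tcp_rot: [[0.123, 0.992, -0.001], [0.992, -0.123, 0.001], [0.001, -0.001, -1.0]]
contact_force: [0.3, -0.2, -3.8]
grip_width: 0.436
finger_force: 61.2
```

```bash
python3 - <<'E'
from fit import *
d(446.6,-283.3,54,-7.3);d(446.6,-283.3,54,-7.3)
E
```

```text
t 20.1 pos [ 447.6 -281.2  134.3] yaw -7.0 q [ 0.3  0.4  0.2  2.  -0.1  0.8  0.5] shift [-0.012, -0.003, 0.401] roll 0.0028616444242806614 Fz [ 0.3 -0.2 -3.8]
t 20.1 pos [ 447.6 -281.2  134.3] yaw -7.0 q [ 0.3  0.4  0.2  2.  -0.1  0.8  0.5] shift [-0.012, -0.003, 0.401] roll 0.0028616444242806614 Fz [ 0.3 -0.2 -3.8]
```

Request:
play_rows([
  [[-0.011,-0.003,0.1],0,-1],
  [[0,0,0.1],0,-1],
  [[0,0,0.08],0,-1],
  [[0,0,0.05],0,-1],
  [[0,0,0.04],0,-1],
  [[0,0,0.03],0,-1],
  [[0,0,0],0,-1],
  [[0,0,0],0,-1],
])

```text
time: 20.9
ee_pos: [447.1, -284.9, 55.4]
tcp_rot: [[0.125, 0.992, 0.001], [0.992, -0.125, -0.0], [-0.0, 0.001, -1.0]]
contact_force: [0.7, 1.3, -0.1]
grip_width: 0.437
finger_force: 62.0
```

```bash
python3 - <<'E'
from fit import *
d(446.6,-283.3,54,-7.3)
E
```

```text
t 20.9 pos [ 447.1 -284.9   55.4] yaw -7.2 q [ 0.4  0.5  0.2  2.  -0.2  0.7  0.5] shift [0.008, -0.004, 0.007] roll 0.0016008907204824 Fz [ 0.7  1.3 -0.1]
```

Request:
play_rows([
  [[0,0,0.02],0,-1],
  [[0,0,0],0,-1],
  [[0,0,0],0,-1],
])

```text
time: 21.2
ee_pos: [447.2, -285.5, 55.0]
tcp_rot: [[0.125, 0.992, 0.002], [0.992, -0.125, -0.0], [0.0, 0.002, -1.0]]
contact_force: [-9.9, 6.7, 35.4]
grip_width: 0.443
finger_force: 64.3
```

Request:
play_rows([
  [[0,0,-0.015],0,-1],
  [[0,0,0],0,1],
  [[0,0,0],0,1],
  [[0,0,0],0,1],
  [[0,0,0],0,1],
  [[0,0,-0.15],0,1],
  [[0,0,-0.2],0,1],
  [[0,0,-0.2],0,1],
  [[0,0,0],0,1],
  [[0,0,0],0,1],
])

```text
time: 22.2
ee_pos: [447.2, -285.2, 164.7]
tcp_rot: [[0.125, 0.992, 0.002], [0.992, -0.125, -0.001], [-0.001, 0.002, -1.0]]
contact_force: [1.0, 0.9, -0.1]
grip_width: 0.998
finger_force: 0.0
```

```bash
python3 - <<'E'
from fit import *
d(630,337,165,-7.3);c,T=wristT();cv2.imwrite("pics/x2.png",c["img"])
b=brown(c["img"]);n,l,st,ce=cv2.connectedComponentsWithStats(b)
for j in range(1,n):
    if st[j,4]>150:print(st[j],ce[j],[ray(c,ce[j],z,T)[0] for z in(75,85,95)])
E
```

```text
t 22.2 pos [ 447.2 -285.2  164.7] yaw -7.2 q [ 0.3  0.3  0.2  1.9 -0.1  0.9  0.5] shift [3.201, 0.519, -0.002] roll 0.0014798467989846939 Fz [ 1.   0.9 -0.1]
[ 254  191   46   53 1722] [276.9 218.4] [array([ 445.5, -290. ,   75. ]), array([ 446.1, -286.2,   85. ]), array([ 446.6, -282.3,   95. ])]
```

Request:
play_rows([
  [[0.2,0.0324,0],0,1],
  [[0.2,0.0324,0],0,1],
  [[0.2,0.0324,0],0,1],
  [[0.2,0.0324,0],0,1],
  [[0.2,0.0324,0],0,1],
  [[0.2,0.0324,0],0,1],
  [[0.2,0.0324,0],0,1],
  [[0.2,0.0324,0],0,1],
  [[0.2,0.0324,0],0,1],
  [[0.2,0.0324,0],0,1],
])

```text
time: 23.25
ee_pos: [559.5, 105.2, 161.7]
tcp_rot: [[0.125, 0.992, -0.004], [0.992, -0.125, -0.001], [-0.001, -0.004, -1.0]]
contact_force: [1.4, -0.3, 0.1]
grip_width: 1.0
finger_force: 0.0
```

Request:
play_rows([
  [[0.2,0.0324,0],0,1],
  [[0.2,0.0324,0],0,1],
  [[0.2,0.0324,0],0,1],
  [[0.2,0.0324,0],0,1],
  [[0.2,0.0324,0],0,1],
  [[0.2,0.0324,0],0,1],
  [[0,0,0],0,1],
  [[0,0,0],0,1],
  [[0,0,0],0,1],
])

```text
time: 24.15
ee_pos: [628.6, 335.0, 161.9]
tcp_rot: [[0.126, 0.992, -0.003], [0.992, -0.126, -0.003], [-0.003, -0.002, -1.0]]
contact_force: [0.6, -0.1, -0.1]
grip_width: 1.001
finger_force: 0.0
```

```bash
cat >> fit.py <<'E'
def rimfit(c,T,x0,y0,r,z,w=10):
    g=cv2.GaussianBlur(cv2.cvtColor(c["img"],cv2.COLOR_BGR2GRAY),(3,3),0).astype(np.float32)
    gm=cv2.magnitude(cv2.Sobel(g,cv2.CV_32F,1,0),cv2.Sobel(g,cv2.CV_32F,0,1)).clip(0,80)
    def sc(x,y):
        p=proj(c,circ((x,y),r,z),T).astype(np.float32);return cv2.remap(gm,p[None,:,0],p[None,:,1],cv2.INTER_LINEAR).mean()
    R=sorted(((sc(x,y),x,y) for x in np.arange(x0-w,x0+w+.1) for y in np.arange(y0-w,y0+w+.1)),reverse=True)[:6]
    return np.array(R)
E
python3 - <<'E'
from fit import *
c,T=wristT();pickle.dump((c,T),open("w4.pkl","wb"));d(629,337,20,-7.3)
for k in(1,4):
    C,t=pickle.load(open(f"w{k}.pkl","rb"));print(proj(C,(629,337,52),t));print(rimfit(C,t,629,337,29.3,52)[:3])
E
```

```text
t 24.2 pos [629.  334.7 162.5] yaw -7.3 q [-0.6  0.6  0.   1.4 -0.   1.1 -0.6] shift [0.013, -0.0, 0.713] roll 9.120397076256066e-05 Fz [-0.1 -0.4 -0.8]
[[457.  189.7]]
[[ 74.5 628.  336. ]
 [ 72.2 629.  336. ]
 [ 69.7 628.  337. ]]
[[278.9 202.5]]
[[ 62.6 629.  338. ]
 [ 62.1 630.  338. ]
 [ 57.8 631.  338. ]]
```

Request:
play_rows([
  [[0.013,0,0.15],0,1],
  [[0,0,0.2],0,1],
  [[0,0,0.2],0,1],
  [[0,0,0.1],0,1],
  [[0,0,0.063],0,1],
  [[0,0,0],0,1],
  [[0,0,0],0,-1],
  [[0,0,0],0,-1],
  [[0,0,0],0,-1],
  [[0,0,0],0,-1],
], force=30)

```text
time: 25.2
ee_pos: [631.2, 340.5, 23.8]
tcp_rot: [[0.125, 0.992, 0.004], [0.992, -0.125, 0.002], [0.002, 0.003, -1.0]]
contact_force: [0.2, -0.7, 6.7]
grip_width: 0.672
finger_force: 32.7
```

Request:
play_rows([
  [[0,0,0],0,-1],
  [[0,0,0],0,-1],
  [[0,0,-0.1],0,-1],
  [[0,0,-0.2],0,-1],
  [[0,0,-0.1],0,-1],
  [[0,0,0],0,-1],
  [[0,0,0],0,-1],
])

```text
time: 25.9
ee_pos: [629.7, 340.0, 102.6]
tcp_rot: [[0.125, 0.992, 0.001], [0.992, -0.125, 0.001], [0.001, 0.001, -1.0]]
contact_force: [-0.3, -1.2, -0.7]
grip_width: 0.662
finger_force: 32.5
```

```bash
python3 - <<'E'
from fit import *
s=sense();p=s["ee_pos"];c,T=wristT();d(467.4,-120.7,100,-7.3);print(s["grip_width"],s["finger_force"])
for z in(28,31):
  q=rimfit(c,T,p[0],p[1],29.3,p[2]+z)[:2];print(q,[s["tcp_rot"].T@(np.r_[a[1:],p[2]]-p) for a in q])
E
```

```text
t 25.95 pos [628.8 339.5 101.1] yaw -7.2 q [-0.6  0.7  0.   1.5 -0.   1.  -0.6] shift [-2.384, -0.514, 0.007] roll 0.0015061609402061372 Fz [-0.5 -0.7 -1.6]
0.6623338696301319 32.53687243326567
[[ 59.1 629.7 337. ]
 [ 56.  629.7 338. ]] [array([-3. ,  0.4, -0. ]), array([-2. ,  0.2, -0. ])]
[[ 44.3 630.7 341. ]
 [ 43.1 628.7 341. ]] [array([1.1, 0.9, 0. ]), array([ 0.9, -1.1, -0. ])]
```

Request:
play_rows([
  [[-0.1,-0.022,0],0,-1],
  [[-0.175,-0.038,0],0,-1],
  [[-0.175,-0.038,0],0,-1],
  [[-0.175,-0.038,0],0,-1],
  [[-0.175,-0.038,0],0,-1],
  [[-0.175,-0.038,0],0,-1],
  [[-0.175,-0.038,0],0,-1],
  [[-0.175,-0.038,0],0,-1],
  [[-0.175,-0.038,0],0,-1],
  [[-0.175,-0.038,0],0,-1],
])

```text
time: 26.95
ee_pos: [513.4, 15.1, 100.0]
tcp_rot: [[0.125, 0.992, -0.003], [0.992, -0.125, -0.0], [-0.001, -0.003, -1.0]]
contact_force: [0.2, -1.2, -0.7]
grip_width: 0.67
finger_force: 32.5
```

Request:
play_rows([
  [[-0.175,-0.038,0],0,-1],
  [[-0.175,-0.038,0],0,-1],
  [[-0.175,-0.038,0],0,-1],
  [[-0.175,-0.038,0],0,-1],
  [[0,0,0],0,-1],
  [[0,0,0],0,-1],
  [[0,0,0],0,-1],
  [[0,0,0],0,-1],
])

```text
time: 27.75
ee_pos: [468.0, -117.2, 100.9]
tcp_rot: [[0.122, 0.992, -0.001], [0.992, -0.122, 0.001], [0.001, -0.001, -1.0]]
contact_force: [0.4, 0.2, -1.0]
grip_width: 0.667
finger_force: 32.5
```

```bash
python3 - <<'E'
from fit import *
d(467.4,-119,31,-7.3);c,T=wristT()
E
```

```text
t 27.75 pos [ 468.  -117.2  100.9] yaw -7.0 q [ 0.1  0.4  0.1  2.1 -0.1  0.7  0.1] shift [-0.01, -0.002, 0.35] roll 0.0029626541961581174 Fz [ 0.4  0.2 -1. ]
```

Request:
play_rows([
  [[-0.009,-0.002,0.1],0,-1],
  [[0,0,0.1],0,-1],
  [[0,0,0.06],0,-1],
  [[0,0,0.04],0,-1],
  [[0,0,0.03],0,-1],
  [[0,0,0.02],0,-1],
  [[0,0,0],0,-1],
  [[0,0,0],0,-1],
])

```text
time: 28.6
ee_pos: [467.8, -120.5, 31.7]
tcp_rot: [[0.125, 0.992, 0.001], [0.992, -0.125, -0.0], [-0.0, 0.001, -1.0]]
contact_force: [-0.1, 0.2, -1.1]
grip_width: 0.668
finger_force: 32.5
```

Request:
play_rows([
  [[0,0,0.015],0,-1],
  [[0,0,0],0,-1],
  [[0,0,0],0,-1],
])

```text
time: 28.9
ee_pos: [467.9, -120.5, 30.8]
tcp_rot: [[0.125, 0.992, 0.001], [0.992, -0.125, 0.0], [0.0, 0.001, -1.0]]
contact_force: [-7.5, 2.2, 27.5]
grip_width: 0.67
finger_force: 35.4
```

Request:
play_rows([
  [[0,0,-0.01],0,-1],
  [[0,0,0],0,1],
  [[0,0,0],0,1],
  [[0,0,0],0,1],
  [[0,0,0],0,1],
  [[0,0,-0.1],0,1],
  [[0,0,-0.2],0,1],
  [[0,0,-0.2],0,1],
  [[0,0,-0.15],0,1],
  [[0,0,0],0,1],
])

```text
time: 29.9
ee_pos: [470.4, -121.1, 164.3]
tcp_rot: [[0.125, 0.992, 0.008], [0.992, -0.125, -0.001], [-0.0, 0.008, -1.0]]
contact_force: [0.8, -0.5, -0.8]
grip_width: 0.998
finger_force: 0.0
```

Request:
play_rows([
  [[0,0,0],0,1],
  [[0,0,0],0,1],
])

```text
time: 30.1
ee_pos: [466.2, -120.1, 159.1]
tcp_rot: [[0.125, 0.992, -0.002], [0.992, -0.125, 0.0], [0.0, -0.002, -1.0]]
contact_force: [0.4, 0.3, 1.1]
grip_width: 0.999
finger_force: 0.0
```

```bash
python3 - <<'E'
from fit import *
c,T=wristT();print(proj(c,(467,-121,60),T))
for z in(52,58,60,62,66):print(z,rimfit(c,T,467,-121,29.3,z)[0])
t=camera("top");pickle.dump(t,open("top2.pkl","wb"))
# brush in first top picture
g=cv2.cvtColor(t["img"],cv2.COLOR_BGR2GRAY)
m=(g<75).astype(np.uint8);n,l,st,ce=cv2.connectedComponentsWithStats(m)
for j in range(1,n):
    if 140<ce[j][0]<190 and st[j,4]>100:
        ys,xs=np.where(l==j);P=ray(t,np.c_[xs,ys],12)[:,:2];mu=P.mean(0);u,s_,v=np.linalg.svd(P-mu);a=v[0]*np.sign(v[0][0]);q=(P-mu)@a
        print(st[j],mu,np.degrees(np.arctan2(a[1],a[0])),q.min(),q.max());
        n2=np.array([-a[1],a[0]]);w=(P-mu)@n2
        for lo in np.arange(-100,110,20):
            k=(q>=lo)&(q<lo+20)
            if k.any():print(lo,w[k].min().round(1),w[k].max().round(1))
d(450,366,165,21+90)
E
```

```text
[[279.8 209.9]]
52 [  78.8  466.  -127. ]
58 [  77.2  469.  -126. ]
60 [  77.7  468.  -124. ]
62 [  79.5  468.  -124. ]
66 [  79.4  468.  -122. ]
[158  63  18  21 278] [955.1 388.7] 25.277069879437263 -28.063942990179353 28.20429229454432
-40 -14.3 13.1
-20 -19.2 19.4
0 -18.7 20.0
20 -13.4 14.1
[168  84  15  13 119] [909.7 363. ] -71.15895634305011 -18.08071572821425 15.362015891493465
-20 -13.3 10.7
0 -14.1 14.9
[146 244  35  83 644] [444.2 368.2] 21.539063783634873 -100.7353651459241 94.8723110101765
-100 -7.9 8.5
-80 -9.4 9.2
-60 -8.7 9.2
-40 -8.7 7.8
-20 -8.7 7.8
0 -6.6 6.4
20 -5.9 6.4
40 -7.4 7.2
60 -13.9 14.5
80 -14.7 13.7
[124 334  43  29 454] [309.  397.5] 74.52267584916319 -46.08831327730403 48.26671776981415
-60 -11.3 23.7
-40 -29.4 32.3
-20 -25.5 17.0
0 -19.7 22.6
20 -12.6 21.4
40 -8.1 30.2
t 30.2 pos [ 466.  -120.2  158.8] yaw -7.2 q [ 0.1  0.3  0.1  2.  -0.   0.8  0.1] shift [2.402, -0.383, -0.03] roll -1.3130066976555959 Fz [ 0.3 -0.   0.2]
```

Request:
play_rows([
  [[0.188,-0.0295,0],0,1],
  [[0.188,-0.0295,0],0,1],
  [[0.188,-0.0295,0],0,1],
  [[0.188,-0.0295,0],0,1],
  [[0.188,-0.0295,0],0,1],
  [[0.188,-0.0295,0],0,1],
  [[0.188,-0.0295,0],0,1],
  [[0.188,-0.0295,0],0,1],
  [[0.188,-0.0295,0],0,1],
  [[0.188,-0.0295,0],0,1],
])

```text
time: 31.2
ee_pos: [454.7, 261.1, 159.0]
tcp_rot: [[0.125, 0.992, -0.002], [0.992, -0.125, -0.001], [-0.001, -0.002, -1.0]]
contact_force: [0.1, 0.9, -1.9]
grip_width: 0.997
finger_force: 0.0
```

Request:
play_rows([
  [[0.188,-0.0295,0],0,1],
  [[0.188,-0.0295,0],0,1],
  [[0.188,-0.0295,0],0,1],
  [[0,0,0],0.085,1],
  [[0,0,0],0.085,1],
  [[0,0,0],0.085,1],
  [[0,0,0],0.085,1],
  [[0,0,0],0.085,1],
  [[0,0,0],0.085,1],
  [[0,0,0],0.085,1],
])

```text
time: 32.2
ee_pos: [451.4, 373.5, 158.6]
tcp_rot: [[0.875, 0.484, -0.002], [0.484, -0.875, -0.002], [-0.003, 0.001, -1.0]]
contact_force: [-0.1, -0.9, 0.1]
grip_width: 0.998
finger_force: 0.0
```

Request:
play_rows([
  [[0,0,0],0.085,1],
  [[0,0,0],0,1],
  [[0,0,0],0,1],
  [[0,0,0],0,1],
])

```text
time: 32.6
ee_pos: [451.9, 374.0, 159.7]
tcp_rot: [[0.929, 0.371, -0.001], [0.371, -0.929, -0.001], [-0.001, 0.0, -1.0]]
contact_force: [-0.0, 0.2, -0.5]
grip_width: 0.998
finger_force: 0.0
```

```bash
cat > br.py <<'E'
from fit import *
d(451,375,0,-68.5);c,T=wristT();cv2.imwrite("pics/x3.png",c["img"])
g=cv2.cvtColor(c["img"],cv2.COLOR_BGR2GRAY);print(proj(c,[(451,375,12),(550,414,12),(350,335,12)],T))
m=(g<75).astype(np.uint8);n,l,st,ce=cv2.connectedComponentsWithStats(m)
for j in range(1,n):
    if st[j,4]>800:
        ys,xs=np.where(l==j);P=ray(c,np.c_[xs,ys],12,T)[:,:2];mu=P.mean(0);cv=np.cov(P.T);e,v=np.linalg.eigh(cv);a=v[:,1]*np.sign(v[0,1]);q=(P-mu)@a
        print(st[j],mu,np.degrees(np.arctan2(a[1],a[0])),q.min(),q.max());
        if not(80<np.ptp(q)<250): continue
        w=(P-mu)@[-a[1],a[0]]
        for lo in np.arange(q.min(),q.max(),12):
            k=(q>=lo)&(q<lo+12);print(lo.round(),w[k].min().round(1),w[k].max().round(1))
E
python3 br.py
```

```text
t 32.6 pos [451.9 374.  159.7] yaw -68.2 q [-0.8  0.4  0.1  1.8 -0.1  0.9 -1.9] shift [-0.001, -0.007, 0.798] roll 0.003140666072404959 Fz [-0.   0.2 -0.5]
[[278.5 192.7]
 [279.   77.4]
 [278.2 285.9]]
[  52    0  140  112 4766] [520.1 540.9] 68.58228500729876 -60.716289641094654 69.2010209665771
-61.0 -12.8 15.4
-49.0 -13.9 16.3
-37.0 -14.3 15.8
-25.0 -14.3 14.9
-13.0 -14.3 14.2
-1.0 -14.3 13.3
11.0 -14.3 12.5
23.0 -14.3 11.7
35.0 -15.0 11.0
47.0 -9.3 11.8
59.0 1.9 11.6
[ 264   77   33  210 3710] [465.9 380. ] 21.18275454794132 -124.4785819993201 91.05870525201107
-124.0 -8.6 8.0
-112.0 -9.6 9.1
-100.0 -10.5 10.2
-88.0 -9.2 9.2
-76.0 -9.0 9.2
-64.0 -8.6 8.2
-52.0 -8.5 8.2
-40.0 -8.2 8.2
-28.0 -8.0 8.2
-16.0 -7.8 7.3
-4.0 -7.5 7.3
8.0 -7.3 7.4
20.0 -7.9 8.3
32.0 -13.2 14.0
44.0 -15.0 14.9
56.0 -14.7 14.9
68.0 -14.4 14.8
80.0 -6.7 6.7
[    0   161   560   259 67342] [307.4 238.4] -55.38032173739848 -466.44239047674216 266.55561242474045
[   0  199  174   75 3527] [329.3 546.5] -89.9579902568752 -86.92228806094441 93.1361939017565
-87.0 -12.0 11.8
-75.0 -12.0 11.8
-63.0 -12.0 11.9
-51.0 -12.1 11.7
-39.0 -12.1 11.7
-27.0 -12.1 11.8
-15.0 -12.2 11.5
-3.0 -12.2 11.6
9.0 -12.2 11.7
21.0 -12.2 11.8
33.0 -12.2 11.8
45.0 -11.9 11.5
57.0 -11.9 11.6
69.0 -11.9 11.7
81.0 -11.9 11.8
93.0 1.9 5.9
```

Request:
play_rows([
  [[-0.008,0,0.2],0,1],
  [[0,0,0.2],0,1],
  [[0,0,0.2],0,1],
  [[0,0,0.12],0,1],
  [[0,0,0.065],0,1],
  [[0,0,0],0,0],
  [[0,0,0],0,-1],
  [[0,0,0],0,-1],
  [[0,0,0],0,-1],
  [[0,0,0],0,-1],
], force=40)

```text
time: 33.65
ee_pos: [451.5, 374.3, 4.9]
tcp_rot: [[0.93, 0.369, 0.002], [0.369, -0.93, 0.002], [0.002, -0.001, -1.0]]
contact_force: [-0.3, -0.8, 5.4]
grip_width: 0.222
finger_force: 39.0
```

Request:
play_rows([
  [[0,0,0],0,-1],
  [[0,0,0],0,-1],
  [[0,0,0],0,-1],
  [[0,0,0],0,-1],
])

```text
time: 34.05
ee_pos: [451.5, 374.4, 4.8]
tcp_rot: [[0.93, 0.368, 0.002], [0.368, -0.93, 0.002], [0.002, -0.001, -1.0]]
contact_force: [-1.3, -1.3, 6.6]
grip_width: 0.216
finger_force: 39.3
```

Request:
play_rows([
  [[0,0,-0.1],0,-1],
  [[0,0,-0.2],0,-1],
  [[0,0,-0.2],0,-1],
  [[0,0,0],-0.086,-1],
  [[0,0,0],-0.086,-1],
  [[0,0,0],-0.086,-1],
  [[0,0,0],-0.086,-1],
  [[0,0,0],-0.086,-1],
  [[0,0,0],-0.086,-1],
  [[0,0,0],-0.086,-1],
])

```text
time: 35.05
ee_pos: [450.6, 373.5, 103.6]
tcp_rot: [[0.24, 0.971, 0.0], [0.971, -0.24, 0.0], [0.0, 0.0, -1.0]]
contact_force: [-0.4, 0.7, -0.7]
grip_width: 0.216
finger_force: 39.6
```

Request:
play_rows([
  [[0,0,0],-0.086,-1],
  [[0,0,0],-0.084,-1],
  [[0,0,0],0,-1],
  [[0,0,0],0,-1],
])

```text
time: 35.45
ee_pos: [450.7, 373.4, 103.5]
tcp_rot: [[-0.016, 1.0, 0.0], [1.0, 0.016, 0.0], [0.0, 0.0, -1.0]]
contact_force: [0.7, -0.1, 0.1]
grip_width: 0.221
finger_force: 39.6
```

```bash
cat > hb.py <<'E'
from fit import *
s=sense();p=s["ee_pos"];c,T=wristT();d(431.3,101.6,105,0.7);print(s["grip_width"],s["finger_force"])
g=cv2.cvtColor(c["img"],cv2.COLOR_BGR2GRAY);cv2.imwrite("pics/x4.png",c["img"])
R=s["tcp_rot"]
pr=lambda x,y,z:proj(c,p+R@np.array([x,y,z]),T)[0]
# scan lines across the brush at tool x = 30..100, plane of brush mid height
for zz in(-6,-14):
  o=[]
  for X in range(20,125,6):
    ys=np.arange(-30,30,.5);q=np.float32([pr(X,y,zz) for y in ys]);v=cv2.remap(g,q[None,:,0],q[None,:,1],cv2.INTER_LINEAR)[0]
    k=ys[v<70];o.append((X,k.min(),k.max()) if len(k) else (X,))
  print(zz,o)
E
python3 hb.py
```

```text
t 35.5 pos [450.7 373.4 103.4] yaw 0.9 q [-0.6  0.5 -0.2  1.8  0.1  0.8 -0.8] shift [-1.357, -0.119, -0.008] roll 0.0023604042470162134 Fz [ 0.4  0.5 -0.2]
0.22064358591231026 39.62288511916995
-6 [(20, np.float64(-6.5), np.float64(7.5)), (26, np.float64(-5.0), np.float64(7.5)), (32, np.float64(-5.0), np.float64(7.5)), (38, np.float64(-6.5), np.float64(7.5)), (44, np.float64(-7.5), np.float64(8.0)), (50, np.float64(-7.5), np.float64(9.0)), (56, np.float64(-8.5), np.float64(9.5)), (62, np.float64(-14.5), np.float64(15.5)), (68, np.float64(-14.5), np.float64(15.5)), (74, np.float64(-14.5), np.float64(15.5)), (80, np.float64(-14.5), np.float64(15.0)), (86, np.float64(-14.0), np.float64(14.0)), (92, np.float64(-5.0), np.float64(5.5)), (98, np.float64(-6.0), np.float64(6.5)), (104, np.float64(-6.5), np.float64(29.5)), (110, np.float64(24.0), np.float64(29.5)), (116, np.float64(26.5), np.float64(29.5)), (122,)]
-14 [(20, np.float64(-6.5), np.float64(7.5)), (26, np.float64(-6.0), np.float64(7.0)), (32, np.float64(1.0), np.float64(7.0)), (38, np.float64(-6.0), np.float64(7.0)), (44, np.float64(-6.5), np.float64(7.5)), (50, np.float64(-7.5), np.float64(8.0)), (56, np.float64(-7.5), np.float64(8.5)), (62, np.float64(-13.5), np.float64(14.0)), (68, np.float64(-13.5), np.float64(14.5)), (74, np.float64(-13.5), np.float64(14.5)), (80, np.float64(-13.5), np.float64(14.5)), (86, np.float64(-13.0), np.float64(13.5)), (92, np.float64(-5.0), np.float64(5.5)), (98, np.float64(-5.5), np.float64(29.5)), (104, np.float64(-6.5), np.float64(29.5)), (110, np.float64(23.0), np.float64(29.5)), (116, np.float64(26.5), np.float64(29.5)), (122, np.float64(-30.0), np.float64(29.5))]
```

Request:
play_rows([
  [[-0.17,-0.015,0],0,-1],
  [[-0.17,-0.015,0],0,-1],
  [[-0.17,-0.015,0],0,-1],
  [[-0.17,-0.015,0],0,-1],
  [[-0.17,-0.015,0],0,-1],
  [[-0.17,-0.015,0],0,-1],
  [[-0.17,-0.015,0],0,-1],
  [[-0.17,-0.015,0],0,-1],
  [[0,0,0.15],0,-1],
  [[0,0,0.1],0,-1],
])

```text
time: 36.5
ee_pos: [432.4, 99.6, 53.1]
tcp_rot: [[-0.014, 1.0, 0.002], [1.0, 0.014, -0.0], [-0.0, 0.002, -1.0]]
contact_force: [-0.9, 0.6, -0.6]
grip_width: 0.217
finger_force: 39.6
```

Request:
play_rows([
  [[0,0,0],0,-1],
  [[0,0,0],0,-1],
  [[0,0,0],0,-1],
])

```text
time: 36.8
ee_pos: [432.7, 101.8, 54.2]
tcp_rot: [[-0.019, 1.0, 0.002], [1.0, 0.019, 0.0], [0.0, 0.002, -1.0]]
contact_force: [0.6, 0.3, -1.1]
grip_width: 0.218
finger_force: 39.6
```

```bash
cat > pk.py <<'E'
from fit import *
s=sense();p=s["ee_pos"];c,T=wristT();d(431.3,101.6,12,0.7)
g=cv2.cvtColor(c["img"],cv2.COLOR_BGR2GRAY)
# measured tray rim (outer) in world: scan x at several y for dark/bright edge beyond +x side, and notch floor edges (z8)
k=(464.3,102,90.7)
def line(f,r,z):
    q=np.float32([proj(c,np.r_[off(k,*f(t)),z],T)[0] for t in r]);return cv2.remap(g,q[None,:,0],q[None,:,1],cv2.INTER_LINEAR,borderValue=0)[0].astype(int)
for Y in(60,90,115):
    r=np.arange(-90,-60,2);print("edge y=-76 at x",Y,list(zip(r.tolist(),line(lambda t:(Y,t),r,27).tolist())))
r=np.arange(110,146,2);print("edge x=130",list(zip(r.tolist(),line(lambda t:(t,-40),r,27).tolist())))
r=np.arange(-12,78,3)
for X in(-10,10):print("notch y",X,list(zip(r.tolist(),line(lambda t:(X,t),r,8).tolist())))
E
python3 pk.py
```

```text
t 36.85 pos [432.9 101.7  54.3] yaw 1.1 q [-0.2  0.4 -0.1  2.2  0.1  0.6 -0.4] shift [-0.001, -0.008, 0.212] roll 0.004607027540768627 Fz [-0.5 -0.5 -0.5]
edge y=-76 at x 60 [(-90, 210), (-88, 210), (-86, 209), (-84, 209), (-82, 211), (-80, 213), (-78, 185), (-76, 50), (-74, 52), (-72, 28), (-70, 49), (-68, 48), (-66, 48), (-64, 46), (-62, 48)]
edge y=-76 at x 90 [(-90, 212), (-88, 209), (-86, 208), (-84, 210), (-82, 210), (-80, 209), (-78, 194), (-76, 46), (-74, 47), (-72, 27), (-70, 45), (-68, 47), (-66, 48), (-64, 46), (-62, 44)]
edge y=-76 at x 115 [(-90, 208), (-88, 207), (-86, 207), (-84, 210), (-82, 211), (-80, 210), (-78, 186), (-76, 39), (-74, 42), (-72, 26), (-70, 33), (-68, 49), (-66, 46), (-64, 49), (-62, 48)]
edge x=130 [(110, 48), (112, 47), (114, 47), (116, 47), (118, 48), (120, 49), (122, 49), (124, 46), (126, 46), (128, 38), (130, 37), (132, 35), (134, 0), (136, 0), (138, 0), (140, 0), (142, 0), (144, 0)]
notch y -10 [(-12, 55), (-9, 47), (-6, 45), (-3, 91), (0, 91), (3, 91), (6, 93), (9, 90), (12, 92), (15, 91), (18, 91), (21, 60), (24, 62), (27, 71), (30, 70), (33, 68), (36, 63), (39, 58), (42, 76), (45, 166), (48, 92), (51, 91), (54, 93), (57, 92), (60, 93), (63, 93), (66, 92), (69, 93), (72, 33), (75, 32)]
notch y 10 [(-12, 48), (-9, 36), (-6, 25), (-3, 164), (0, 163), (3, 163), (6, 164), (9, 164), (12, 163), (15, 163), (18, 163), (21, 89), (24, 59), (27, 65), (30, 72), (33, 72), (36, 69), (39, 62), (42, 91), (45, 157), (48, 157), (51, 156), (54, 155), (57, 155), (60, 156), (63, 156), (66, 157), (69, 157), (72, 77), (75, 79)]
```

Request:
play_rows([
  [[0,-0.006,0.06],0,-1],
  [[0,0,0.05],0,-1],
  [[0,0,0.04],0,-1],
  [[0,0,0.03],0,-1],
  [[0,0,0.02],0,-1],
  [[0,0,0.01],0,-1],
  [[0,0,0],0,-1],
  [[0,0,0],0,-1],
])

```text
time: 37.65
ee_pos: [430.2, 101.0, 12.6]
tcp_rot: [[-0.019, 1.0, -0.001], [1.0, 0.019, -0.001], [-0.001, -0.001, -1.0]]
contact_force: [-7.6, -0.8, 25.1]
grip_width: 0.22
finger_force: 42.4
```

Request:
play_rows([
  [[0,0,0.01],0,-1],
  [[0,0,0],0,-1],
  [[0,0,0],0,-1],
])

```text
time: 37.95
ee_pos: [430.8, 101.1, 11.8]
tcp_rot: [[-0.019, 1.0, 0.0], [1.0, 0.019, -0.001], [-0.001, 0.0, -1.0]]
contact_force: [-10.1, -3.7, 40.7]
grip_width: 0.215
finger_force: 44.8
```

Request:
play_rows([
  [[0,0,-0.015],0,-1],
  [[0,0,0],0,-0.15],
  [[0,0,0],0,-0.15],
  [[0,0,0],0,-0.15],
  [[0,0,-0.1],0,-0.15],
  [[0,0,-0.2],0,-0.15],
  [[0,0,-0.2],0,-0.15],
  [[0,0,-0.2],0,1],
  [[0,0,0],0,1],
  [[0,0,0],0,1],
])

```text
time: 38.95
ee_pos: [431.3, 101.2, 152.9]
tcp_rot: [[-0.019, 1.0, 0.002], [1.0, 0.019, 0.0], [0.0, 0.002, -1.0]]
contact_force: [0.3, -0.4, -0.0]
grip_width: 0.914
finger_force: 0.0
```

Request:
play_rows([
  [[0.2,0.1,-0.1],0,1],
  [[0.2,0.1,0],0,1],
  [[0.2,0.1,0],0,1],
  [[0,0,0],0,1],
  [[0,0,0],0,1],
  [[0,0,0],0,1],
])

```text
time: 39.55
ee_pos: [487.0, 220.6, 170.3]
tcp_rot: [[-0.019, 1.0, -0.004], [1.0, 0.019, -0.002], [-0.002, -0.004, -1.0]]
contact_force: [0.5, -0.3, -0.5]
grip_width: 1.0
finger_force: 0.0
```

```bash
python3 - <<'E'
from fit import *
d(431.3,101.6,105,0.7);t=camera("top");im=t["img"];g=cv2.cvtColor(im,cv2.COLOR_BGR2GRAY);c,T=wristT()
cv2.imwrite("pics/final.png",im)
k=(464.3,102,90.7)
for nm,C,TT in(("wrist",c,T),("top",t,None)):
  gg=cv2.cvtColor(C["img"],cv2.COLOR_BGR2GRAY);print(nm)
  for z in(8,27):
    for X in(-90,-50,35,70):
      r=np.arange(12,55,3);q=np.float32([proj(C,np.r_[off(k,X,y),z],TT)[0] for y in r]);print(z,X,cv2.remap(gg,q[None,:,0],q[None,:,1],cv2.INTER_LINEAR)[0])
  p=off(k,-64,-32);print("basket",[rimfit(C,TT or T if nm=="wrist" else None,*p,34,32)[0] ] if True else 0,p)
# overall: tamper, leveller, scoop moved?
t0=pickle.load(open("top.pkl","rb"));df=cv2.absdiff(im,t0["img"]).max(2)
print("diff leveller",(df[125:163,190:222]>30).mean(),"scoop",(df[130:155,228:288]>30).mean())
E
```

```text
t 39.55 pos [487.  220.6 170.3] yaw 1.1 q [-0.3  0.3 -0.2  1.9  0.1  0.9 -0.5] shift [-0.589, -0.288, 0.329] roll 0.004043257460322517 Fz [ 0.5 -0.3 -0.5]
wrist
8 -90 [31 30 30 63 39 29 36 50 58 48 42 88 12 19 31]
8 -50 [32 31 32 54 47 28 37 42 40 36 32 95 14 19 30]
8 35 [ 32  33  32  49 124  29  33  42  48  42  44 114  10  20  28]
8 70 [ 38  43 103  31  44  44  44  45  48  44  47  45  46  48  29]
27 -90 [29 30 30 57 27 36 41 40 38 44 11 15 28 31 32]
27 -50 [33 31 40 39 30 42 42 39 35 46 35 12 30 30 28]
27 35 [ 32  29  46 127  35  34  45  41  35 106  47  18  29  30  29]
27 70 [33 61 27 44 44 46 52 45 44 45 47 44 20 22 34]Traceback (most recent call last):
  File "<stdin>", line 10, in <module>
ValueError: The truth value of an array with more than one element is ambiguous. Use a.any() or a.all()
```

```bash
python3 - <<'E'
from fit import *
t=camera("top");c,T=wristT();im=t["img"]
t0=pickle.load(open("top.pkl","rb"));df=cv2.absdiff(im,t0["img"]).max(2)
print("diff leveller",(df[125:163,190:222]>40).mean(),"scoop",(df[130:155,228:288]>40).mean())
p=off((464.3,102,90.7),-64,-32);u=proj(c,np.r_[p,32],T);print(p,u,rimfit(c,T,*p,34,32)[0])
k=(457,-202,82.7)
t2=pickle.load(open("top2.pkl","rb"))
for C in(t2,t):
  print("basket",rimfit(C,None,*p,34,32)[0],"cup",off(k,82,0),rimfit(C,None,*off(k,82,0),29.3,60)[0])
  b=brown(C["img"]);n,l,st,ce=cv2.connectedComponentsWithStats(b)
  for j in range(1,n):
    q=ray(C,ce[j],85)[0]
    if st[j,4]>60 and np.hypot(*(q[:2]-off(k,-82,0)))<40:print("tamper",q,off(k,-82,0),st[j])
  m=(C["img"].min(2)>150).astype(np.uint8);n,l,st,ce=cv2.connectedComponentsWithStats(m)
  for j in range(1,n):
    q=ray(C,ce[j],29)[0]
    if st[j,4]>100 and np.hypot(*(q[:2]-k[:2]))<25:print("timer",q,st[j])
E
```

```text
diff leveller 0.0 scoop 0.0
(np.float64(497.0794998825903), np.float64(38.39572036845898)) [[283.6 343.9]] [ 80.  500.1  40.4]
basket [ 79.8 499.1  36.4] cup (np.float64(467.4192979053107), np.float64(-120.66465570761757)) [  78.2  467.4 -127.7]
basket [ 80.  500.1  36.4] cup (np.float64(467.4192979053107), np.float64(-120.66465570761757)) [  78.2  467.4 -127.7]
tamper [ 443.3 -287.7   85. ] (np.float64(446.5807020946893), np.float64(-283.33534429238244)) [451 283  24  20 315]
timer [ 456.5 -203.9   29. ] [402 270  27  28 539]
```

```bash
python3 -c "
from station import sign_off
print(sign_off())"
```

```text
the job is handed in; nothing more can be done
None
```

I handed the job in at about 40 s: all five items are in their pockets by my measurements, and the leveller and scoop never moved. The verdict didn't come back, and I had no picture views left for the tamper, cup and brush, so those three were checked by force and image measurements only.

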